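# File returned chart binders and close up the rack

### The arm

A 7-joint arm with a two-finger parallel gripper is mounted at the origin on the work surface. World frame = base frame: x ahead of the robot, y to its left, z up, the work surface at z = 0. Lengths are in mm, angles in rad, forces in N, time in s.
With the tool pointing down it reaches from about 425 to 825 mm from the base axis. Payload 3.6 kg.
Tool frame: the origin (TCP) lies at the very end of the fingers, on their centre line; the grasp point (between the pads) lies 19 mm behind it; z points along the fingers, y is the line along which they close (so a half turn about z gives the same grasp; the last joint's range is limited). The gripper opens to 85 mm and grips with 20 to 120 N. Pads are 22 mm wide; open, the fingers measure 114 mm over their backs; the gripper's body (76 mm by 85 mm) begins 54 mm behind the grasp point. The pads swing forward as they close: fully open they stand 13 mm farther back than shut.
Start: joints at [-1.139, 0.615, -0.013, 1.423, 0.008, 1.103, -0.04], TCP at [287.248, 583.053, 231.297] pointing down, gripper open.
Joint ranges: [-3.12, 3.12], [-0.3, 2.06], [-1.34, 1.32], [0.26, 2.42], [-1.36, 4.5], [0.01, 1.98], [-2.84, 2.84]. Speed limits (rad/s): [2.79, 2.79, 3.14, 3.14, 3.14, 3.14, 3.14].

### API

Orientations are given as a unit quaternion [x, y, z, w].
In Python, from cell import monitor, get_image, camera_params, env gives the robot as it stands. The module is installed in compiled form; this text tells all that it offers.
- The arm moves only by the tool arm_command, never from a script. Its argument "increments" is a list of rows, each a list of 7 numbers: the shift along the tool's x, y, z in cm, then the turn, a rotation vector about the tool's x, y, z in rad, then the opening, from -1 (shut) to 1 (fully open). A call has 1 to 5 rows; each row shifts and turns the commanded pose from where the row before left it, along the tool's axes as they then stand; what a row does not reach is not made up. A row lasts 1/8 s, in which the tool goes at most 62.5 mm and 10.7 degrees, less where a joint would pass 70% of its speed; a pose out of reach is approached as far as the arm can. A call with a gripper value outside its range is refused whole. The fingers move at their own pace and stop on an object; "grip_force" is the grip in N (left out, the last holds). Time passes only in rows, so rows that do not move let the fingers close. It gives the time, the measured TCP pose, the force, the opening and the grip force at its end, in the units of the state.
- monitor.get_obs(): the state, without advancing time (a new reading comes with each control period).
- get_image(name): name is "side" or "top" or "wrist"; returns (picture, depth): 480x640x3 uint8, red, green, blue; 480x640 float32, mm along the optical axis (not along the pixel's ray), 0 where there is no reading.
- camera_params(name): a dict with "intrinsics" (3x3 intrinsics, pixels), "R" (3x3) and "t" (3): a world point X has camera coordinates R X + t. Camera axes: x right, y down, z forward; pixel columns grow to the right and rows downward; lengths in mm; the calibration is good to about 2 mm. A picture is of the moment at which its call begins: read the wrist's pose just before it. camera_params takes no time and is no camera call; for the wrist camera it gives the pose at the moment of the call.
- env.sign_off(): hands the job in; it is judged then, once.
The state is a dict: "time_s": time; "joints": joint angles; "dq": joint speeds; "joint_torque": joint torques, N m; "ee_pos": TCP position; "tcp_rot": TCP orientation; "wrist_force": force on the tool from outside, world axes, zero at the start; "moment": the same for the moment, N m; "grip_width": finger opening in mm; "gripper_force": force on a finger pad.
Only numpy, scipy, OpenCV 4.12 (cv2) and the standard library are available. Lean on these libraries where they do the work, as an engineer would, in place of code of your own. Each camera call takes 0.05 s, during which the arm holds its last target. There are 200 camera calls.

### The job

File the two ring binders from the desk sorter in the sloping chart rack, in the space between the binders already there and the sliding end stop, in either order: spines outward, standing square on the rack's floor with the rear edge against the back rest, and set down rather than dropped. Then slide the end stop up by pressing it gently but firmly until the whole row is packed snug against the fixed end wall with no slack left, and let go. Leave the storage clipboard in its sorter and the other things on the desk where they are.

Things in the scene. Friction and masses are not known exactly. Their poses are not given: they have to be found in the camera images.
- rack_bed: White steel chart rack, fixed. Frame in its floor, tilted 25 deg: x up the floor to the open front, y along the row to the fixed end wall, z square to the floor (leans 25 deg towards -x). Floor z=0, x -80..92, y -185..160 mm. Rear back rest: face x=-80, top z=95 mm, open above. Binders stand with rear edge on it, thickness along y, spine to +x. Rear post at y -185..-175, x -94..-82, top z=97.
- wall_face (a point): Centre of the inner face of the fixed end wall: (0, 150, 64) mm in the rack_bed frame, same axes. The wall is a 10 mm plate, x -84 to +84 mm, top at z = 118 mm of rack_bed.
- stop_face (a point): Point on the face of the end stop that meets the row, at x = 0, z = 64 mm of rack_bed; same axes. The stop is an upright aluminium plate, x -60 to +60 mm, 10 mm thick (to -y from this point), top at z = 118 mm of rack_bed, lower edge 3 mm over the floor, with a low foot (to z = 33 mm) behind it, reaching 52 mm to -y from this point.
- end_stop (a joint): Travel of the end stop towards the fixed wall, in m, 0 to 0.25 (0 = fully back; starts below 0.065). Clear width between wall and stop = 0.285 - value. It slides along rack_bed y with about 3 N of friction (5 to 11 N while it shoves all four binders along) and stays where it is left; it cannot tip. Once the row is tight it meets rigid resistance.
- binder_wide: Ring binder to be filed, the wide one; starts upright in a bay of the desk sorter. 150 mm deep (x), 36 thick (y), 128 tall (z). Origin: centre of underside; x out of the spine, z to the top. Grey board covers, paper between, blank label and finger hole on the spine. About 0.20 kg +-30 %; sliding it on the rack takes roughly 0.5 to 1.1 times its weight.
- binder_slim: Ring binder to be filed, the slim one; starts upright in a bay of the desk sorter. 146 mm deep (x), 26 thick (y), 124 tall (z). Origin: centre of underside; x out of the spine, z to the top. Grey board covers, paper between, blank label and finger hole on the spine. About 0.14 kg +-30 %; sliding it on the rack takes roughly 0.5 to 1.1 times its weight.
- filed_a: Binder already filed, standing in the rack nearest the fixed end wall, with a few mm of slack. 150 mm deep (x), 30 thick (y), 128 tall (z). Origin: centre of underside; x out of the spine, z to the top. Grey board covers, paper between, blank label and finger hole on the spine. About 0.16 kg +-30 %; sliding it on the rack takes roughly 0.5 to 1.1 times its weight.
- filed_b: Binder already filed, standing in the rack next to filed_a, with a few mm of slack. 146 mm deep (x), 22 thick (y), 124 tall (z). Origin: centre of underside; x out of the spine, z to the top. Grey board covers, paper between, blank label and finger hole on the spine. About 0.12 kg +-30 %; sliding it on the rack takes roughly 0.5 to 1.1 times its weight.
- binder_wide_spine (a point): Centre of the spine of binder_wide: 75 mm from its origin along its x, at half height.
- binder_slim_spine (a point): Centre of the spine of binder_slim: 73 mm from its origin along its x, at half height.
- filed_a_spine (a point): Centre of the spine of filed_a: 75 mm from its origin along its x, at half height.
- filed_b_spine (a point): Centre of the spine of filed_b: 73 mm from its origin along its x, at half height.
- binder_wide_top (a point): Centre of the top edge of binder_wide, 128 mm above its origin; same axes.
- binder_slim_top (a point): Centre of the top edge of binder_slim, 124 mm above its origin; same axes.
- filed_a_top (a point): Centre of the top edge of filed_a, 128 mm above its origin; same axes.
- filed_b_top (a point): Centre of the top edge of filed_b, 124 mm above its origin; same axes.
- sorter: Black steel desk sorter, fixed: base 165 x 230 mm, its floor 6 mm over the desk; four wire dividers across y at y = -111, -37, 37, 111 mm, 64 mm high, 6 mm thick, 146 mm long in x, making three open bays centred at y = -74, 0, 74 mm. Origin: centre of underside. Wide binder, slim binder and storage clipboard stand one in each bay, in any order, spines to +x.
- clipboard: Storage clipboard, a shallow aluminium box with a wire clip at its top: 140 mm (x) x 22 mm (y) x 118 mm tall (clip to 127 mm); stands in the remaining bay of the sorter and stays there. Origin: centre of its underside.
- sanitiser: Bystander: pump bottle, 67 mm diameter, 165 mm tall, loose. Origin: centre of its underside.
- stapler: Bystander: black stapler 125 x 36 x 52 mm, loose. Origin: centre of its underside.
- mug: Bystander: white mug, 76 mm diameter, 90 mm tall, loose. Origin: centre of its underside.
- pen_cup: Bystander: square black pen cup 75 x 75 x 95 mm with pens to 150 mm, loose. Origin: centre of its underside.
- mouse: Bystander: black computer mouse 105 x 62 x 34 mm, loose. Origin: centre of its underside.
Not all that is in view belongs to the job. Leave any yellow look-alike of the binder_slim alone.

How it is judged:
By the outcome, as a careful person would: the job done as asked, in the order asked, and still so for the second after the job is handed in, with the robot touching nothing.
It also fails if it takes over 72 s, if anything falls off the work surface, if the arm or the gripper's body presses on something with over 40 N, if the wrist force passes 120 N, or if a joint passes its speed limit or range.

## Working session

There is one attempt and no reset: what is moved stays moved. The work goes in short steps, Python scripts to look and compute and a tool call to move; the robot and the scene stay as the last step left them, time stands still between calls to the robot, and variables do not carry over. Pictures are saved under pics/ and viewed, at most 10 in all, crops included, and the job is handed in when it is done.

Besides the shell and the picture viewer there is one more tool, called after "Call:" by a JSON object that holds its "api" and its "payload". arm_command: Moves the arm, as the interface text tells. Its arguments: {"type":"object","properties":{"increments":{"type":"array","items":{"type":"array","items":{"type":"number"}}},"grip_force":{"type":"number"}},"required":["increments"]}

```bash
mkdir -p pics; python3 - <<'E'
from cell import *
import cv2,numpy as np
o=monitor.get_obs();print({k:np.round(v,3).tolist() for k,v in o.items()})
for n in("top","side"):
    p,d=get_image(n);cv2.imwrite(f"pics/{n}0.png",p[...,::-1]);np.save(f"pics/{n}0.npy",d)
    c=camera_params(n);print(n,{k:np.round(v,3).tolist() for k,v in c.items()},(d>0).mean())
E
```

```text
{'time_s': 0.0, 'joints': [-1.139, 0.616, -0.013, 1.425, 0.008, 1.103, -0.04], 'dq': [0.0, 0.001, -0.001, 0.001, -0.001, 0.0, -0.002], 'joint_torque': [-0.001, -46.922, 0.259, -17.104, 0.01, 0.01, 0.0], 'ee_pos': [286.943, 582.375, 230.133], 'tcp_rot': [0.227, 0.974, -0.001, -0.0], 'wrist_force': [-0.329, -0.097, -0.569], 'moment': [-0.034, -0.032, 0.021], 'gripper_force': 0.0, 'grip_width': 85.083}
top {'intrinsics': [[611.257, 0.0, 315.748], [0.0, 611.257, 240.765], [0.0, 0.0, 1.0]], 'R': [[0.017, -1.0, 0.019], [-0.983, -0.02, -0.185], [0.185, -0.016, -0.983]], 't': [-22.955, 465.412, 1553.072]} 0.9957389322916667
side {'intrinsics': [[509.087, 0.0, 323.385], [0.0, 509.087, 237.349], [0.0, 0.0, 1.0]], 'R': [[-0.989, -0.147, -0.015], [-0.104, 0.765, -0.636], [0.105, -0.627, -0.772]], 't': [435.963, 129.212, 1532.303]} 0.996015625
```

View pics/top0.png

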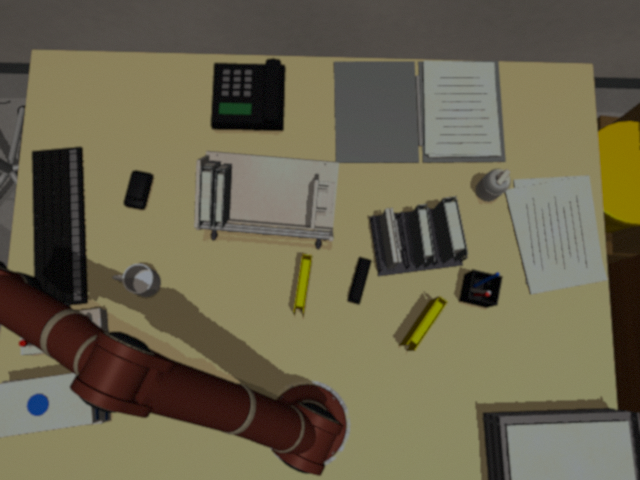

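View pics/side0.png

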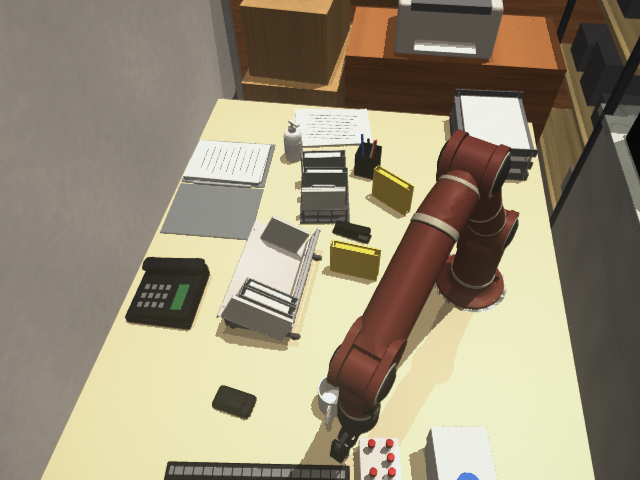

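```bash
cat > h.py <<'E'
from cell import *
import cv2,numpy as np
from scipy.spatial.transform import Rotation as Ro
def cloud(n,d,c=None):
    c=c or camera_params(n);K=c["intrinsics"];v,u=np.mgrid[:480,:640]
    P=np.stack([(u-K[0][2])/K[0][0]*d,(v-K[1][2])/K[1][1]*d,d],-1)
    return (P-np.array(c["t"]))@np.array(c["R"])
E
python3 - <<'E'
from h import *
d=np.load("pics/top0.npy");P=cloud("top",d);im=cv2.imread("pics/top0.png")
for u,v in [(392,237),(425,234),(455,230),(303,283),(425,322),(418,268),(265,195),(208,190),(224,195),(318,200),(230,158),(260,228),(258,238)]:
    print(u,v,P[v,u].round())
a=cv2.resize(im[140:285,185:345],None,fx=4,fy=4,interpolation=2)[:580]
b=cv2.resize(im[185:345,365:515],None,fx=3.5,fy=3.5,interpolation=2)
cv2.imwrite("pics/c1.png",a[:, :640])
s=cv2.imread("pics/side0.png")
c=cv2.resize(s[140:235,280:400],None,fx=3.3,fy=3.3,interpolation=2)
out=np.zeros((560,800,3),np.uint8);out[:b.shape[0],:b.shape[1]]=b[:560];w=min(800-525,c.shape[1]);out[:c.shape[0],525:525+w]=c[:,:w]
cv2.imwrite("pics/c2.png",out)
for n in("wrist",):
    c=camera_params(n);o=monitor.get_obs();R=np.array(c["R"]);Rt=Ro.from_quat(o["tcp_rot"]).as_matrix()
    print("cam in tool",(Rt.T@(-R.T@c["t"]-o["ee_pos"])).round(1),(Rt.T@R.T).round(3),c["intrinsics"])
E
```

```text
392 237 [ 464. -202.  126.]
425 234 [ 473. -285.  126.]
455 230 [ 484. -359.  131.]
303 283 [346.  16. 118.]
425 322 [ 256. -282.  123.]
418 268 [ 405. -289.    5.]
265 195 [581. 121.  63.]
208 190 [561. 251. 173.]
224 195 [ 170.   11. 1612.]
318 200 [572. -18.  58.]
230 158 [669. 212.  94.]
260 228 [491. 130.  73.]
258 238 [478. 140.   2.]
cam in tool [  66.2   -0.9 -142.1] [[-0.001 -0.965 -0.262]
 [ 1.    -0.001  0.   ]
 [-0.    -0.262  0.965]] [[401.10798769   0.         324.30702087]
 [  0.         401.10798769 243.56678533]
 [  0.           0.           1.        ]]
```

View pics/c2.png

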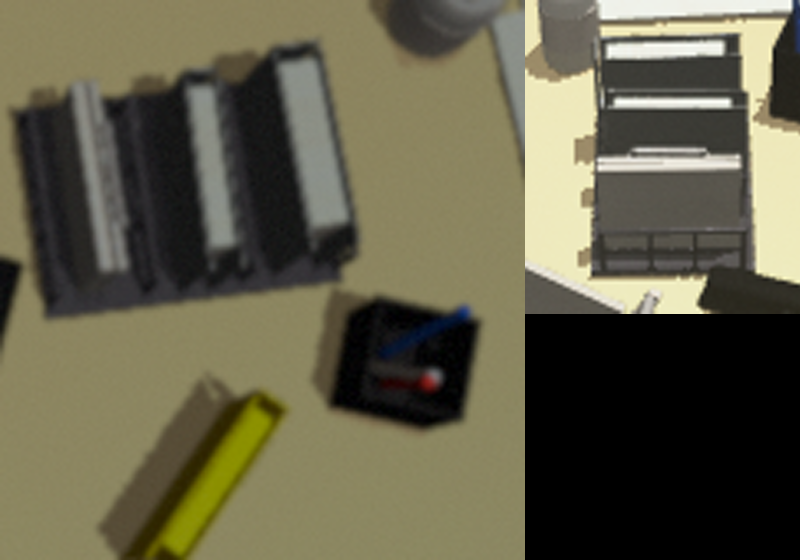

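```bash
cat >> h.py <<'E'
def Rdown(yaw,tilt=0):
    "tool y along yaw'd y, tool z down, leaning by tilt (deg)"
    return Ro.from_euler("z",yaw,degrees=True)*Ro.from_euler("y",-tilt,degrees=True)*Ro.from_matrix([[-1,0,0],[0,1,0],[0,0,-1]])
def plan(pos,R,n,o=None):
    o=o or monitor.get_obs();p=np.array(o["ee_pos"]);A=Ro.from_quat(o["tcp_rot"])
    w=(A.inv()*R).as_rotvec()/n
    for i in range(n):
        Ai=A*Ro.from_rotvec(w*i);print(np.r_[Ai.inv().apply((np.array(pos)-p)/n/10).round(2),w.round(3)].tolist())
E
python3 - <<'E'
from h import *
d=np.load("pics/top0.npy");P=cloud("top",d)
Q=P[(P[...,2]>112)&(P[...,2]<145)&(P[...,0]>385)&(P[...,0]<570)&(P[...,1]<-150)&(P[...,1]>-410)]
for lo,hi in[(-235,-160),(-320,-250),(-400,-325)]:
    q=Q[(Q[:,1]>lo)&(Q[:,1]<hi)];r=cv2.minAreaRect(q[:,:2].astype(np.float32));print(len(q),r,np.median(q[:,2]))
# rack floor fit
B=P[(P[...,0]>500)&(P[...,0]<650)&(P[...,1]>20)&(P[...,1]<180)&(P[...,2]>20)&(P[...,2]<130)]
A=np.c_[B[:,:2],np.ones(len(B))];s=np.linalg.lstsq(A,B[:,2],rcond=None)[0]
r=A@s-B[:,2];k=abs(r)<8;s=np.linalg.lstsq(A[k],B[k,2],rcond=None)[0];print("floor",s,np.degrees(np.arctan(np.hypot(*s[:2]))),"yaw",np.degrees(np.arctan2(s[1],s[0])),k.mean())
n=np.r_[-s[:2],1];n/=np.linalg.norm(n);yaw=np.arctan2(s[1],s[0])
ey=np.array([-np.sin(yaw),np.cos(yaw),0]);ex=np.cross(ey,n);o0=np.array([0,0,s[2]])
L=(P-o0)@np.c_[ex,ey,n]
R=P[...,0]>400
M=R&(P[...,0]<720)&(P[...,1]<300)&(P[...,1]>-80)&(L[...,2]>-15)&(L[...,2]<150)
l=L[M];print("x",np.percentile(l[:,0],[.2,1,5,50,95,99,99.8]).round(),"y",np.percentile(l[:,1],[.2,1,5,50,95,99,99.8]).round())
f=l[abs(l[:,2])<5];print("floor ext",np.percentile(f,[.5,2,98,99.5],axis=0).round())
t=l[l[:,2]>108];print("tops hist");h,e=np.histogram(t[:,1],np.arange(-150,300,6))
print([(int(e[i]),int(h[i]),int(np.median(t[(t[:,1]>=e[i])&(t[:,1]<e[i+1])][:,2])))for i in range(len(h)) if h[i]])
print(ex,ey,n,o0)
E
```

```text
533 ((471.9123229980469, -206.06588745117188), (140.63116455078125, 26.48541831970215), 8.442708015441895) 123.91811731549495
628 ((477.2152099609375, -284.98760986328125), (145.38946533203125, 29.113601684570312), 7.117079734802246) 124.53853625931126
899 ((495.26531982421875, -356.78515625), (150.66433715820312, 39.6474494934082), 10.081701278686523) 128.00579914458103
floor [ 4.43460445e-01 -3.13977232e-02 -1.97951772e+02] 23.968522685838472 yaw -4.049876552687706 0.871404399323181
x [431. 437. 452. 592. 716. 728. 729.] y [-45. -34. -10. 160. 309. 321. 328.]
floor ext [[466. -37.  -5.]
 [475. -19.  -5.]
 [727. 305.   5.]
 [729. 322.   5.]]
tops hist
[(24, 84, 117), (30, 131, 117), (36, 21, 122), (42, 12, 122), (48, 11, 126), (246, 13, 120), (252, 144, 120), (258, 119, 117), (264, 121, 116), (270, 136, 120), (276, 95, 119), (282, 112, 123), (288, 129, 120)]
[ 0.91148705 -0.06453477  0.4062347 ] [0.07062484 0.99750295 0.        ] [-0.40522031  0.02869026  0.91376877] [   0.            0.         -197.95177171]
```

View pics/c1.png

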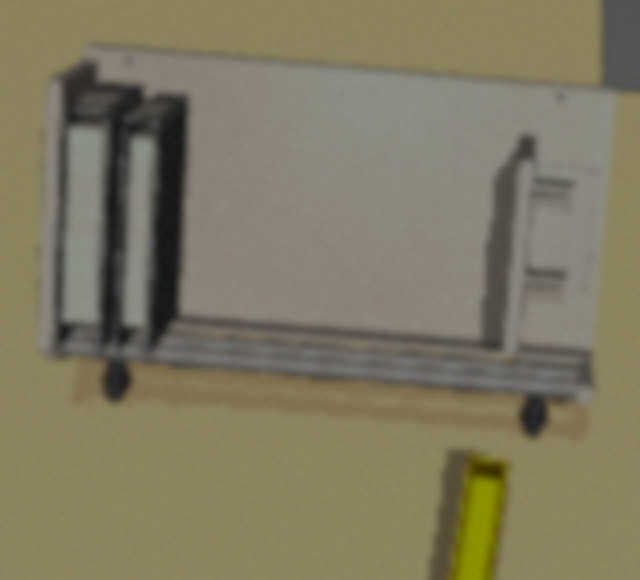

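```bash
python3 - <<'E'
from h import *
plan((500,110,330),Rdown(-4),10)
E
```

```text
[-4.0, -3.3, -0.99, -0.0, -0.0, -0.039]
[-3.87, -3.45, -0.99, -0.0, -0.0, -0.039]
[-3.73, -3.6, -0.99, -0.0, -0.0, -0.039]
[-3.59, -3.74, -0.99, -0.0, -0.0, -0.039]
[-3.44, -3.88, -0.99, -0.0, -0.0, -0.039]
[-3.29, -4.01, -0.99, -0.0, -0.0, -0.039]
[-3.13, -4.13, -0.99, -0.0, -0.0, -0.039]
[-2.97, -4.25, -0.99, -0.0, -0.0, -0.039]
[-2.8, -4.36, -1.0, -0.0, -0.0, -0.039]
[-2.63, -4.47, -1.0, -0.0, -0.0, -0.039]
```

Call:
{"api": "arm_command", "payload": {"increments": [[-4,-3.3,-1,0,0,-0.039,0.4],[-3.9,-3.4,-1,0,0,-0.039,0.4],[-3.7,-3.6,-1,0,0,-0.039,0.4],[-3.6,-3.7,-1,0,0,-0.039,0.4],[-3.4,-3.9,-1,0,0,-0.039,0.4]]}}

```text
time_s: 0.72
ee_pos: [394.2, 345.6, 281.2]
tcp_rot: [0.13, 0.991, -0.0, -0.0]
wrist_force: [0.3, 0.7, -0.1]
grip_width: 59.6
gripper_force: 0.0
```

Call:
{"api": "arm_command", "payload": {"increments": [[-3.3,-4,-1,0,0,-0.039,0.4],[-3.1,-4.1,-1,0,0,-0.039,0.4],[-3,-4.2,-1,0,0,-0.039,0.4],[-2.8,-4.4,-1,0,0,-0.039,0.4],[-2.6,-4.5,-1,0,0,-0.039,0.4]]}}

```text
time_s: 1.35
ee_pos: [500.8, 109.8, 331.3]
tcp_rot: [0.033, 0.999, -0.0, -0.0]
wrist_force: [1.2, 0.6, -0.1]
grip_width: 59.8
gripper_force: 0.0
```

Call:
{"api": "arm_command", "payload": {"increments": [[0,0,0,0,0,0,0.4],[0,0,0,0,0,0,0.4]]}}

```text
time_s: 1.6
ee_pos: [500.0, 112.0, 330.8]
tcp_rot: [0.034, 0.999, 0.0, -0.001]
wrist_force: [-0.2, 0.5, -0.5]
grip_width: 59.4
gripper_force: 0.0
```

```bash
python3 - <<'E'
from h import *
c=camera_params("wrist");p,d=get_image("wrist");cv2.imwrite("pics/w1.png",p[...,::-1]);np.savez("pics/w1.npz",d=d,P=cloud("wrist",d,c))
o=monitor.get_obs();print(o["grip_width"],o["ee_pos"],o["joints"])
plan((490,-325,300),Rdown(8.7),9)
E
```

```text
59.89452690845757 [499.78755648 112.81555759 330.79475229] [-0.26912387  0.31119103  0.00703648  1.65297042 -0.00348198  1.17878172
  1.2439234 ]
[-0.21, -4.86, 0.34, 0.0, -0.0, -0.024]
[-0.09, -4.87, 0.34, 0.0, -0.0, -0.024]
[0.02, -4.87, 0.34, 0.0, -0.0, -0.024]
[0.14, -4.86, 0.34, 0.0, -0.0, -0.024]
[0.26, -4.86, 0.34, 0.0, -0.0, -0.024]
[0.38, -4.85, 0.34, 0.0, -0.0, -0.024]
[0.49, -4.84, 0.34, 0.0, -0.0, -0.024]
[0.61, -4.83, 0.34, 0.0, -0.0, -0.024]
[0.73, -4.81, 0.34, 0.0, -0.0, -0.024]
```

View pics/w1.png

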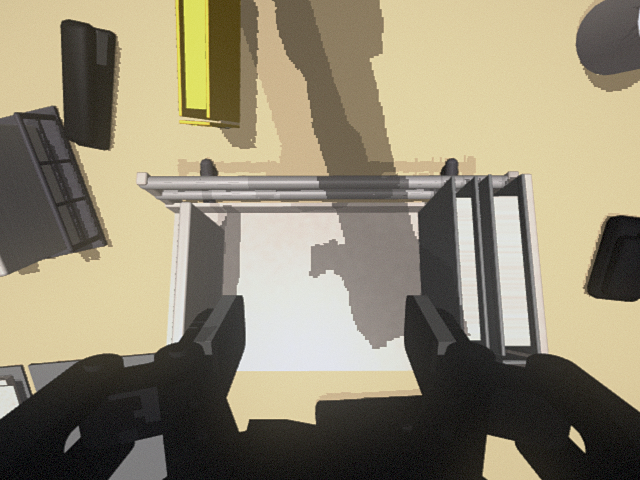

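```bash
python3 - <<'E'
from h import *
z=np.load("pics/w1.npz");P=z["P"]
F=P[216:365,248:400].reshape(-1,3);F=F[(F[:,2]>0)]
A=np.c_[F[:,:2],np.ones(len(F))];s=np.linalg.lstsq(A,F[:,2],rcond=None)[0]
for _ in range(3):
    k=abs(A@s-F[:,2])<4;s=np.linalg.lstsq(A[k],F[k,2],rcond=None)[0]
print(s,k.mean(),"tilt",np.degrees(np.arctan(np.hypot(*s[:2]))),"yaw",np.degrees(np.arctan2(s[1],s[0])))
n=np.r_[-s[:2],1];n/=np.linalg.norm(n)
# back rest top rail edge line: points of the top rail row ~182
for v in (174,178,182,186,190,194,198,202,206,210,214): print(v,[P[v,u].round(0).tolist() for u in(260,400)], [(float((P[v,u]-[0,0,s[2]])@n)).__round__(1) for u in(260,400)])
for v in (230,300):
  print(v,[(u,P[v,u].round(0).tolist(),round(float((P[v,u]-[0,0,s[2]])@n),1)) for u in (170,176,180,183,186,189,192,195,440,455,458,465,475,483,488,494,500,515,522,526,530,534,540)])
E
```

```text
[ 4.65109462e-01 -3.04864289e-02 -2.11842589e+02] 0.9965559872836454 tilt 24.990580969854538 yaw -3.7501894187329037
174 [[472.0, 38.0, -2.0], [484.0, 201.0, -1.0]] [-7.5, -7.5]
178 [[467.0, 55.0, 108.0], [476.0, 181.0, 109.0]] [94.8, 95.3]
182 [[471.0, 55.0, 109.0], [479.0, 181.0, 110.0]] [93.6, 95.2]
186 [[474.0, 55.0, 109.0], [483.0, 181.0, 108.0]] [92.6, 91.6]
190 [[481.0, 49.0, 78.0], [491.0, 187.0, 77.0]] [61.3, 59.6]
194 [[485.0, 49.0, 78.0], [494.0, 186.0, 80.0]] [59.6, 61.6]
198 [[489.0, 48.0, 78.0], [499.0, 187.0, 76.0]] [58.2, 55.7]
202 [[505.0, 35.0, 1.0], [508.0, 192.0, 49.0]] [-19.4, 27.7]
206 [[501.0, 43.0, 52.0], [512.0, 191.0, 49.0]] [28.6, 26.1]
210 [[509.0, 39.0, 35.0], [520.0, 194.0, 33.0]] [10.3, 8.5]
214 [[515.0, 37.0, 26.0], [525.0, 195.0, 28.0]] [-0.3, 1.3]
230 [(170, [531.0, -77.0, 1.0], -33.1), (176, [525.0, -57.0, 34.0], -0.4), (180, [500.0, -7.0, 154.0], 120.1), (183, [501.0, -5.0, 152.0], 118.7), (186, [501.0, -3.0, 151.0], 117.4), (189, [501.0, -1.0, 151.0], 117.5), (192, [503.0, -1.0, 143.0], 109.7), (195, [504.0, -0.0, 138.0], 104.3), (440, [524.0, 215
[... 680 characters left out ...]
9), (186, [554.0, -4.0, 173.0], 115.5), (189, [557.0, -4.0, 167.0], 108.3), (192, [559.0, -4.0, 161.0], 102.4), (195, [562.0, -4.0, 153.0], 93.6), (440, [586.0, 211.0, 134.0], 72.1), (455, [568.0, 212.0, 174.0], 116.1), (458, [566.0, 212.0, 180.0], 122.2), (465, [569.0, 219.0, 175.0], 117.0), (475, [570.0, 228.0, 174.0], 115.6), (483, [566.0, 231.0, 182.0], 124.7), (488, [573.0, 240.0, 169.0], 110.2), (494, [569.0, 241.0, 178.0], 120.7), (500, [565.0, 242.0, 186.0], 129.0), (515, [569.0, 257.0, 179.0], 121.3), (522, [570.0, 263.0, 178.0], 120.5), (526, [570.0, 266.0, 178.0], 120.4), (530, [569.0, 268.0, 181.0], 123.1), (534, [568.0, 270.0, 184.0], 127.0), (540, [572.0, 278.0, 177.0], 118.7)]
```

Call:
{"api": "arm_command", "payload": {"increments": [[-0.2,-4.9,0.3,0,0,-0.024,0.4],[-0.1,-4.9,0.3,0,0,-0.024,0.4],[0,-4.9,0.3,0,0,-0.024,0.4],[0.1,-4.9,0.3,0,0,-0.024,0.4],[0.3,-4.9,0.3,0,0,-0.024,0.4]]}}

```text
time_s: 2.28
ee_pos: [494.8, -132.8, 315.9]
tcp_rot: [-0.029, 1.0, 0.0, -0.0]
wrist_force: [0.8, -0.2, 0.2]
grip_width: 60.0
gripper_force: 0.0
```

Call:
{"api": "arm_command", "payload": {"increments": [[0.4,-4.8,0.3,0,0,-0.024,0.4],[0.5,-4.8,0.3,0,0,-0.024,0.4],[0.6,-4.8,0.3,0,0,-0.024,0.4],[0.7,-4.8,0.3,0,0,-0.024,0.4],[0,0,0,0,0,0,0.4]]}}

```text
time_s: 2.9
ee_pos: [488.4, -330.0, 303.0]
tcp_rot: [-0.072, 0.997, -0.001, -0.001]
wrist_force: [0.1, 1.6, -0.5]
grip_width: 59.8
gripper_force: 0.0
```

Call:
{"api": "arm_command", "payload": {"increments": [[0,0,0,0,0,0,0.4]]}}

```text
time_s: 3.02
ee_pos: [490.7, -324.5, 303.7]
tcp_rot: [-0.076, 0.997, 0.001, -0.0]
wrist_force: [0.4, 0.9, 0.1]
grip_width: 59.8
gripper_force: 0.0
```

```bash
python3 - <<'E'
from h import *
c=camera_params("wrist");p,d=get_image("wrist");cv2.imwrite("pics/w2.png",p[...,::-1]);P=cloud("wrist",d,c);np.savez("pics/w2.npz",d=d,P=P)
o=monitor.get_obs();print(o["grip_width"],o["ee_pos"])
for lo,hi in[(-245,-160),(-320,-247),(-410,-322)]:
    q=P[(P[...,2]>118)&(P[...,2]<145)&(P[...,0]>385)&(P[...,0]<580)&(P[...,1]>lo)&(P[...,1]<hi)]
    print(len(q),cv2.minAreaRect(q[:,:2].astype(np.float32)),np.median(q[:,2]))
E
```

```text
59.71973470326786 [ 490.89047337 -324.07923523  304.0121701 ]
4664 ((471.41064453125, -207.66481018066406), (140.1990966796875, 25.67262077331543), 8.779820442199707) 122.76960964034058
5066 ((476.9648742675781, -286.33270263671875), (145.8921356201172, 26.264745712280273), 6.916670799255371) 122.87777763332403
7304 ((494.6661376953125, -358.73968505859375), (149.92535400390625, 36.31026077270508), 9.741785049438477) 126.69040616558937
```

View pics/w2.png

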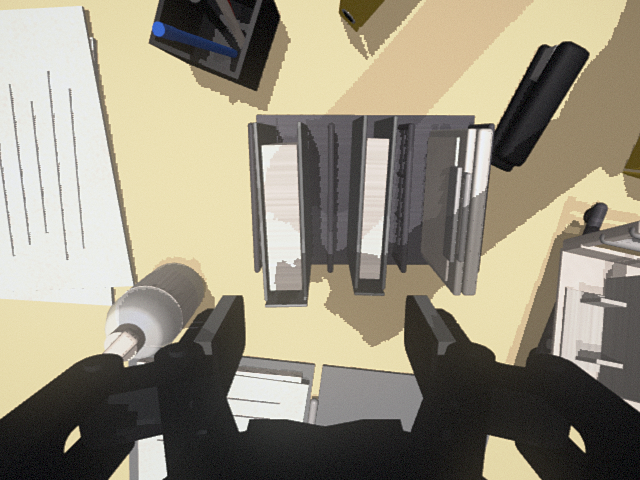

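```bash
cat >> h.py <<'E'
YAW=-3.9;RK=Ro.from_euler("z",YAW,degrees=True)*Ro.from_euler("y",-25,degrees=True);O=np.array([592,125.1,59.5])
def w2l(p): return RK.inv().apply(np.array(p)-O)
def l2w(p): return O+RK.apply(p)
E
python3 - <<'E'
from h import *
plan((494.7,-358.7,190),Rdown(9.7),3)
print(w2l([516,215.5,157]),w2l([514,37,27]),w2l([[503,-.5,150],[521,280,151]]))
E
```

```text
[0.05, -1.17, 3.8, 0.001, 0.0, -0.006]
[0.06, -1.16, 3.8, 0.001, 0.0, -0.006]
[0.06, -1.16, 3.8, 0.001, 0.0, -0.006]
[-33.08711383  85.02149672 123.00812166] [-78.83266833 -93.20117764   0.90049459] [[ -34.48531695 -131.36250629  115.93646905]
 [ -35.07773804  149.71220915  117.31609746]]
```

Call:
{"api": "arm_command", "payload": {"increments": [[0.05,-1.2,3.8,0,0,-0.006,0.4],[0.05,-1.2,3.8,0,0,-0.006,0.4],[0.05,-1.1,3.8,0,0,-0.006,0.4],[0,0,2.5,0,0,0,0.4],[0,0,0,0,0,0,0.4]]}}

```text
time_s: 3.7
ee_pos: [493.6, -358.5, 163.5]
tcp_rot: [-0.085, 0.996, 0.002, -0.002]
wrist_force: [0.5, 0.0, 0.1]
grip_width: 59.9
gripper_force: 0.0
```

Call:
{"api": "arm_command", "payload": {"increments": [[0,0,0,0,0,0,0.4]]}}

```text
time_s: 3.82
ee_pos: [495.1, -360.8, 166.8]
tcp_rot: [-0.084, 0.996, -0.0, 0.001]
wrist_force: [-0.0, -0.6, -0.5]
grip_width: 59.9
gripper_force: 0.0
```

```bash
python3 - <<'E'
from h import *
plan((494.7,-358.7,86),Rdown(9.7),4)
E
```

```text
[0.01, 0.05, 2.02, -0.0, 0.001, -0.0]
[0.0, 0.05, 2.02, -0.0, 0.001, -0.0]
[0.0, 0.05, 2.02, -0.0, 0.001, -0.0]
[0.0, 0.05, 2.02, -0.0, 0.001, -0.0]
```

Call:
{"api": "arm_command", "payload": {"increments": [[0,0.05,2,0,0,0,0.4],[0,0.05,2,0,0,0,0.4],[0,0.05,2,0,0,0,0.4],[0,0.05,2,0,0,0,0.4],[0,0,0,0,0,0,0.4]]}}

```text
time_s: 4.45
ee_pos: [493.6, -359.0, 85.6]
tcp_rot: [-0.084, 0.997, 0.0, -0.0]
wrist_force: [0.1, -0.6, 0.4]
grip_width: 59.6
gripper_force: 0.0
```

Call:
{"api": "arm_command", "payload": {"increments": [[0,0,0,0,0,0,-0.4],[0,0,0,0,0,0,-0.4],[0,0,0,0,0,0,-0.4],[0,0,0,0,0,0,-0.4]], "grip_force": 40}}

```text
time_s: 4.95
ee_pos: [494.4, -359.9, 87.1]
tcp_rot: [-0.083, 0.997, -0.001, 0.001]
wrist_force: [-1.1, 2.0, 6.8]
grip_width: 35.4
gripper_force: 40.3
```

Call:
{"api": "arm_command", "payload": {"increments": [[0,0,-2,0,0,0,-0.4],[0,0,-3.5,0,0,0,-0.4],[0,0,-4.5,0,0,0,-0.4],[0,0,-4.5,0,0,0,-0.4],[0,0,-2.5,0,0,0,-0.4]]}}

```text
time_s: 5.58
ee_pos: [493.7, -360.4, 258.1]
tcp_rot: [-0.083, 0.997, -0.001, 0.001]
wrist_force: [0.9, 0.0, -1.8]
grip_width: 35.5
gripper_force: 40.2
```

```bash
python3 - <<'E'
from h import *
o=monitor.get_obs();print(o["ee_pos"],o["wrist_force"],o["grip_width"])
print(l2w((3,44,220)));plan(l2w((3,44,220)),Rdown(YAW,25),12)
E
```

```text
[ 493.70143742 -360.42791543  258.14862169] [ 0.85594195  0.0204636  -1.77322638] 35.4974982464159
[504.94458883 175.13697077 260.15556793]
[-0.83, 4.39, -0.03, 0.004, -0.036, 0.019]
[-0.75, 4.4, -0.02, 0.004, -0.036, 0.019]
[-0.66, 4.41, -0.01, 0.004, -0.036, 0.019]
[-0.58, 4.43, -0.01, 0.004, -0.036, 0.019]
[-0.49, 4.44, -0.0, 0.004, -0.036, 0.019]
[-0.41, 4.45, -0.01, 0.004, -0.036, 0.019]
[-0.32, 4.45, -0.01, 0.004, -0.036, 0.019]
[-0.24, 4.46, -0.02, 0.004, -0.036, 0.019]
[-0.15, 4.46, -0.03, 0.004, -0.036, 0.019]
[-0.07, 4.46, -0.04, 0.004, -0.036, 0.019]
[0.02, 4.46, -0.06, 0.004, -0.036, 0.019]
[0.1, 4.46, -0.08, 0.004, -0.036, 0.019]
```

Call:
{"api": "arm_command", "payload": {"increments": [[-0.9,4.4,-0.1,0.004,-0.036,0.019,-0.4],[-0.8,4.4,-0.1,0.004,-0.036,0.019,-0.4],[-0.7,4.4,-0.1,0.004,-0.036,0.019,-0.4],[-0.6,4.4,-0.1,0.004,-0.036,0.019,-0.4],[-0.5,4.4,0,0.004,-0.036,0.019,-0.4]]}}

```text
time_s: 6.2
ee_pos: [499.1, -135.6, 260.3]
tcp_rot: [-0.035, 0.995, -0.003, 0.091]
wrist_force: [0.1, 0.6, -1.7]
grip_width: 36.0
gripper_force: 40.5
```

Call:
{"api": "arm_command", "payload": {"increments": [[-0.4,4.4,0,0.004,-0.036,0.019,-0.4],[-0.3,4.4,0,0.004,-0.036,0.019,-0.4],[-0.2,4.4,0,0.004,-0.036,0.019,-0.4],[-0.1,4.4,0,0.004,-0.036,0.019,-0.4],[-0.1,4.4,0,0.004,-0.036,0.019,-0.4]]}}

```text
time_s: 6.82
ee_pos: [502.8, 84.3, 260.4]
tcp_rot: [0.013, 0.984, -0.005, 0.18]
wrist_force: [0.1, -2.0, -1.7]
grip_width: 35.2
gripper_force: 40.5
```

Call:
{"api": "arm_command", "payload": {"increments": [[0,4.4,-0.1,0.004,-0.036,0.019,-0.4],[0.1,4.4,-0.1,0.004,-0.036,0.019,-0.4],[0,0,0,0,0,0,-0.4],[0,0,0,0,0,0,-0.4]]}}

```text
time_s: 7.32
ee_pos: [504.4, 170.6, 261.2]
tcp_rot: [0.032, 0.976, -0.007, 0.214]
wrist_force: [-0.1, -0.8, -1.7]
grip_width: 35.8
gripper_force: 40.7
```

```bash
python3 - <<'E'
from h import *
o=monitor.get_obs();print(o["ee_pos"],w2l(o["ee_pos"]),o["wrist_force"],o["grip_width"])
c=camera_params("wrist");p,d=get_image("wrist");cv2.imwrite("pics/w3.png",p[...,::-1]);P=cloud("wrist",d,c);np.savez("pics/w3.npz",P=P)
plan(l2w((1,44,130)),Rdown(YAW,25),3)
E
```

```text
[504.44206    170.59076456 261.21650749] [  3.27422215  39.4301419  221.0427454 ] [-0.11584959 -0.75421399 -1.68621941] 35.80512196310426
[0.08, 0.18, 3.03, 0.0, -0.001, 0.0]
[0.08, 0.18, 3.03, 0.0, -0.001, 0.0]
[0.09, 0.18, 3.03, 0.0, -0.001, 0.0]
```

View pics/w3.png

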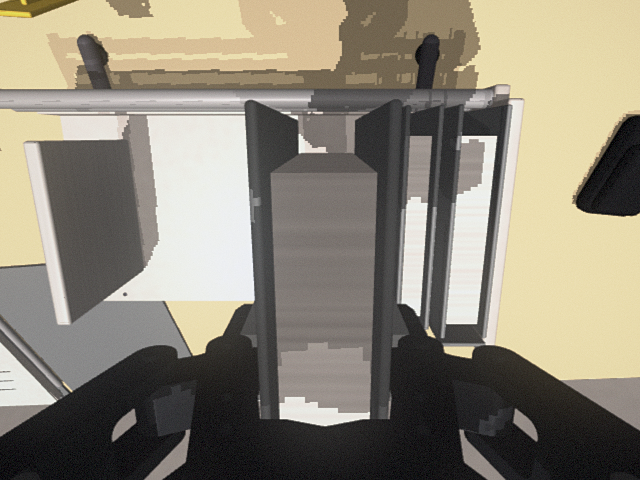

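Call:
{"api": "arm_command", "payload": {"increments": [[0,0.1,3,0,0,0,-0.4],[0,0.1,4,0,0,0,-0.4],[0,0,3,0,0,0,-0.4],[0,0,2,0,0,0,-0.4],[0,0,0,0,0,0,-0.4]]}}

```text
time_s: 8.0
ee_pos: [555.5, 167.5, 151.4]
tcp_rot: [0.034, 0.976, -0.008, 0.214]
wrist_force: [-0.9, 0.1, -2.2]
grip_width: 35.6
gripper_force: 40.5
```

```bash
cat >> h.py <<'E'
def loc():
    o=monitor.get_obs();print(o["time_s"],w2l(o["ee_pos"]).round(1),"F loc",RK.inv().apply(o["wrist_force"]).round(1),"M",np.round(o["moment"],2),o["grip_width"],(Rdown(YAW,25).inv()*Ro.from_quat(o["tcp_rot"])).as_rotvec().round(3))
E
python3 - <<'E'
from h import *
loc()
E
```

```text
8.0 [ 3.2 39.8 99.9] F loc [-1.7  0.1 -1.6] M [ 0.02  0.59 -0.  ] 35.596907956770956 [0.001 0.005 0.001]
```

Call:
{"api": "arm_command", "payload": {"increments": [[0.2,0.1,0.7,0,0,0,-0.4],[0.2,0.1,0.6,0,0,0,-0.4],[0.2,0,0,0,0,0,-0.4],[0,0,0,0,0,0,-0.4]]}}

```text
time_s: 8.5
ee_pos: [555.3, 172.6, 138.5]
tcp_rot: [0.032, 0.976, -0.006, 0.215]
wrist_force: [-1.0, 1.0, -1.7]
grip_width: 35.6
gripper_force: 40.6
```

```bash
python3 - <<'E'
from h import *
loc()
E
```

```text
8.5 [-2.8 44.9 88.4] F loc [-1.7  0.9 -1.1] M [ 0.04  0.6  -0.  ] 35.60836802274083 [-0.003  0.003 -0.002]
```

Call:
{"api": "arm_command", "payload": {"increments": [[0.1,0,0,0,0,0,-0.4],[0.1,0,0,0,0,0,-0.4]]}}

```text
time_s: 8.75
ee_pos: [553.8, 172.6, 137.7]
tcp_rot: [0.032, 0.976, -0.006, 0.215]
wrist_force: [-0.7, -0.2, -1.6]
grip_width: 35.9
gripper_force: 40.6
```

```bash
python3 - <<'E'
from h import *
loc()
E
```

```text
8.75 [-4.5 44.8 88.3] F loc [-1.3 -0.2 -1.2] M [ 0.07  0.63 -0.02] 35.89208732982321 [-0.003  0.002 -0.002]
```

Call:
{"api": "arm_command", "payload": {"increments": [[0.1,0,0,0,0,0,-0.4],[0.1,0,0,0,0,0,-0.4]]}}

```text
time_s: 9.0
ee_pos: [552.6, 172.6, 137.1]
tcp_rot: [0.032, 0.976, -0.006, 0.216]
wrist_force: [-0.7, -0.3, -0.6]
grip_width: 35.7
gripper_force: 40.7
```

```bash
python3 - <<'E'
from h import *
loc()
E
```

```text
9.0 [-5.8 44.8 88.3] F loc [-0.9 -0.4 -0.3] M [-0.1   0.18 -0.05] 35.71120407080823 [-0.004  0.001 -0.002]
```

Call:
{"api": "arm_command", "payload": {"increments": [[0.1,0,0,0,0,0,-0.4],[0,0,0,0,0,0,-0.4]]}}

```text
time_s: 9.25
ee_pos: [552.3, 172.7, 137.1]
tcp_rot: [0.032, 0.976, -0.006, 0.216]
wrist_force: [2.5, -1.4, 1.3]
grip_width: 35.2
gripper_force: 40.7
```

```bash
python3 - <<'E'
from h import *
loc()
E
```

```text
9.25 [-6.  44.8 88.4] F loc [ 2.9 -1.2  0.1] M [-0.22 -0.28 -0.11] 35.20438211546007 [-0.004  0.    -0.001]
```

Call:
{"api": "arm_command", "payload": {"increments": [[0,0,0.2,0,0,0,-0.4],[0,0,0.2,0,0,0,-0.4],[0,0,0,0,0,0,-0.4]]}}

```text
time_s: 9.62
ee_pos: [554.1, 173.1, 133.2]
tcp_rot: [0.032, 0.976, -0.005, 0.216]
wrist_force: [4.8, -0.4, 0.7]
grip_width: 35.8
gripper_force: 40.7
```

```bash
python3 - <<'E'
from h import *
loc()
E
```

```text
9.625 [-6.1 45.3 84.1] F loc [ 4.7 -0.1 -1.4] M [ 0.07 -0.8  -0.07] 35.81098032543567 [-0.005  0.    -0.001]
```

Call:
{"api": "arm_command", "payload": {"increments": [[0,0,0.15,0,0,0,-0.4],[0,0,0,0,0,0,-0.4]]}}

```text
time_s: 9.88
ee_pos: [554.7, 173.0, 131.9]
tcp_rot: [0.032, 0.976, -0.005, 0.216]
wrist_force: [6.8, -0.5, 3.0]
grip_width: 35.5
gripper_force: 40.9
```

```bash
python3 - <<'E'
from h import *
loc()
E
```

```text
9.875 [-6.1 45.3 82.8] F loc [ 7.4 -0.  -0.2] M [ 0.06 -0.99 -0.1 ] 35.50751337785817 [-0.005  0.    -0.001]
```

Call:
{"api": "arm_command", "payload": {"increments": [[0,0,0.1,0,0,0,-0.4],[0,0,0,0,0,0,-0.4]]}}

```text
time_s: 10.12
ee_pos: [555.1, 172.9, 131.1]
tcp_rot: [0.032, 0.976, -0.005, 0.216]
wrist_force: [4.8, 0.0, 3.7]
grip_width: 35.4
gripper_force: 41.0
```

```bash
python3 - <<'E'
from h import *
loc()
E
```

```text
10.125 [-6.1 45.2 81.9] F loc [5.9 0.3 1.3] M [ 0.06 -1.06 -0.08] 35.35212114161287 [-0.005  0.    -0.001]
```

Call:
{"api": "arm_command", "payload": {"increments": [[0,0,0.1,0,0,0,-0.4],[0,0,0,0,0,0,-0.4]]}}

```text
time_s: 10.38
ee_pos: [555.1, 173.0, 131.1]
tcp_rot: [0.032, 0.976, -0.005, 0.216]
wrist_force: [0.5, -0.4, 11.7]
grip_width: 35.9
gripper_force: 41.8
```

```bash
python3 - <<'E'
from h import *
loc()
E
```

```text
10.375 [-6.1 45.3 81.8] F loc [ 5.4 -0.4 10.4] M [-0.16 -0.92 -0.19] 35.91675822738672 [-0.005 -0.    -0.001]
```

Call:
{"api": "arm_command", "payload": {"increments": [[0,0,0.1,0,0,0,-0.4],[0,0,0,0,0,0,-0.4]]}}

```text
time_s: 10.62
ee_pos: [555.2, 173.4, 130.9]
tcp_rot: [0.032, 0.976, -0.005, 0.217]
wrist_force: [-4.3, 0.7, 18.8]
grip_width: 35.7
gripper_force: 42.5
```

```bash
python3 - <<'E'
from h import *
loc()
E
```

```text
10.625 [-6.1 45.7 81.6] F loc [ 4.   0.4 18.8] M [-0.22 -0.64 -0.16] 35.69245166825433 [-0.006 -0.001 -0.002]
```

Call:
{"api": "arm_command", "payload": {"increments": [[0,0,-0.15,0,0,0,-0.4],[0,0,0,0,0,0,-0.1],[0,0,0,0,0,0,0.03],[0,0,0,0,0,0,0.03],[0,0,0,0,0,0,0.03]]}}

```text
time_s: 11.25
ee_pos: [553.1, 172.2, 129.1]
tcp_rot: [0.032, 0.976, -0.006, 0.214]
wrist_force: [-0.4, -0.5, -0.2]
grip_width: 44.1
gripper_force: 0.0
```

```bash
python3 - <<'E'
from h import *
loc()
E
```

```text
11.25 [-8.7 44.4 80.8] F loc [-0.4 -0.5 -0. ] M [-0.01  0.44 -0.03] 44.06936915939928 [-0.002  0.005 -0.003]
```

Call:
{"api": "arm_command", "payload": {"increments": [[0,0,-1,0,0,0,0.03],[0,0,-2,0,0,0,0.03],[0,0,-4,0,0,0,0.03],[0,0,-4,0,0,0,0.03],[0,0,0,0,0,0,0.03]]}}

```text
time_s: 11.88
ee_pos: [508.2, 176.2, 233.0]
tcp_rot: [0.032, 0.976, -0.004, 0.217]
wrist_force: [0.9, -0.1, -0.4]
grip_width: 44.3
gripper_force: 0.0
```

```bash
python3 - <<'E'
from h import *
loc()
c=camera_params("wrist");p,d=get_image("wrist");cv2.imwrite("pics/w4.png",p[...,::-1]);P=cloud("wrist",d,c);np.savez("pics/w4.npz",P=P)
plan((477,-286.3,300),Rdown(6.9),11)
E
```

```text
11.875 [ -5.6  45.3 194.1] F loc [ 0.7 -0.  -0.7] M [0.02 0.41 0.02] 44.30449020542191 [-0.008 -0.002 -0.001]
[-0.26, -4.21, -0.59, -0.003, 0.04, -0.017]
[-0.17, -4.21, -0.61, -0.003, 0.04, -0.017]
[-0.07, -4.21, -0.63, -0.003, 0.04, -0.017]
[0.02, -4.21, -0.64, -0.003, 0.04, -0.017]
[0.12, -4.2, -0.65, -0.003, 0.04, -0.017]
[0.21, -4.2, -0.66, -0.003, 0.04, -0.017]
[0.31, -4.19, -0.66, -0.003, 0.04, -0.017]
[0.4, -4.18, -0.66, -0.003, 0.04, -0.017]
[0.5, -4.17, -0.66, -0.003, 0.04, -0.017]
[0.59, -4.16, -0.65, -0.003, 0.04, -0.017]
[0.69, -4.15, -0.64, -0.003, 0.04, -0.017]
```

View pics/w4.png

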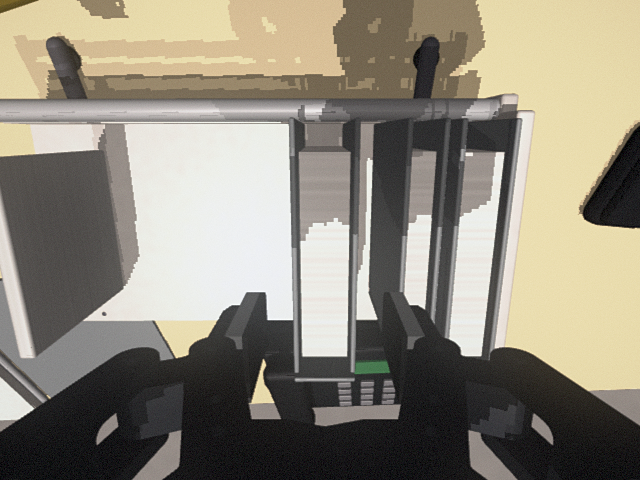

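Call:
{"api": "arm_command", "payload": {"increments": [[-0.2,-4.2,-0.6,0,0.04,-0.017,0.3],[-0.2,-4.2,-0.6,0,0.04,-0.017,0.3],[-0.1,-4.2,-0.6,0,0.04,-0.017,0.3],[0,-4.2,-0.6,0,0.04,-0.017,0.3],[0.1,-4.2,-0.6,0,0.04,-0.017,0.3]]}}

```text
time_s: 12.55
ee_pos: [493.5, -35.9, 260.6]
tcp_rot: [-0.009, 0.993, -0.012, 0.114]
wrist_force: [-0.1, 0.4, -0.3]
grip_width: 55.8
gripper_force: 0.0
```

Call:
{"api": "arm_command", "payload": {"increments": [[0.2,-4.2,-0.7,0,0.04,-0.017,0.3],[0.3,-4.2,-0.7,0,0.04,-0.017,0.3],[0.4,-4.2,-0.7,0,0.04,-0.017,0.3],[0.5,-4.2,-0.7,0,0.04,-0.017,0.3],[0.6,-4.2,-0.6,0,0.04,-0.017,0.3]]}}

```text
time_s: 13.18
ee_pos: [478.7, -245.6, 297.9]
tcp_rot: [-0.05, 0.999, -0.017, 0.014]
wrist_force: [1.7, 0.3, -0.4]
grip_width: 55.7
gripper_force: 0.0
```

Call:
{"api": "arm_command", "payload": {"increments": [[0.7,-4.2,-0.6,0,0.04,-0.017,0.3],[0,0,0,0,0,0,0.3],[0,0,0,0,0,0,0.3]]}}

```text
time_s: 13.55
ee_pos: [476.1, -285.5, 305.0]
tcp_rot: [-0.058, 0.998, -0.018, -0.005]
wrist_force: [0.7, -0.5, -0.2]
grip_width: 55.4
gripper_force: 0.0
```

```bash
python3 - <<'E'
from h import *
o=monitor.get_obs();print(o["ee_pos"],o["grip_width"])
c=camera_params("wrist");p,d=get_image("wrist");P=cloud("wrist",d,c)
q=P[(P[...,2]>118)&(P[...,2]<145)&(P[...,0]>385)&(P[...,0]<580)&(P[...,1]>-320)&(P[...,1]<-247)]
print(len(q),cv2.minAreaRect(q[:,:2].astype(np.float32)))
plan((477,-286.3,170),Rdown(6.9),4)
E
```

```text
[ 476.1216215  -285.48678658  304.95832815] 55.406045617825036
4432 ((476.46234130859375, -286.3559875488281), (145.2734832763672, 26.019987106323242), 6.932496070861816)
[-0.05, 0.08, 3.38, -0.009, -0.003, -0.001]
[-0.04, 0.05, 3.38, -0.009, -0.003, -0.001]
[-0.03, 0.02, 3.38, -0.009, -0.003, -0.001]
[-0.02, -0.01, 3.38, -0.009, -0.003, -0.001]
```

Call:
{"api": "arm_command", "payload": {"increments": [[-0.05,0.1,3.4,-0.009,-0.003,0,0.3],[-0.05,0.05,3.4,-0.009,-0.003,0,0.3],[0,0,3.4,-0.009,-0.003,0,0.3],[0,0,3.4,-0.009,-0.003,0,0.3],[0,0,0,0,0,0,0.3]]}}

```text
time_s: 14.22
ee_pos: [475.0, -285.6, 168.0]
tcp_rot: [-0.059, 0.998, 0.002, -0.002]
wrist_force: [-0.2, 0.0, 0.3]
grip_width: 55.5
gripper_force: 0.0
```

Call:
{"api": "arm_command", "payload": {"increments": [[0,0,0,0,0,0,0.3]]}}

```text
time_s: 14.35
ee_pos: [477.7, -287.5, 171.6]
tcp_rot: [-0.059, 0.998, -0.001, 0.002]
wrist_force: [-0.5, -0.0, 1.0]
grip_width: 55.5
gripper_force: 0.0
```

```bash
python3 - <<'E'
from h import *
plan((476.7,-286.3,83),Rdown(6.9),4)
E
```

```text
[0.03, 0.04, 2.21, -0.0, 0.001, -0.001]
[0.03, 0.04, 2.21, -0.0, 0.001, -0.001]
[0.02, 0.03, 2.21, -0.0, 0.001, -0.001]
[0.02, 0.03, 2.21, -0.0, 0.001, -0.001]
```

Call:
{"api": "arm_command", "payload": {"increments": [[0,0,2.2,0,0,0,0.3],[0,0,2.2,0,0,0,0.3],[0,0.05,2.2,0,0,0,0.3],[0,0.05,2.2,0,0,0,0.3],[0,0,0,0,0,0,0.3]]}}

```text
time_s: 14.98
ee_pos: [477.0, -286.5, 82.7]
tcp_rot: [-0.058, 0.998, -0.0, 0.001]
wrist_force: [-0.6, -0.3, 0.7]
grip_width: 55.7
gripper_force: 0.0
```

Call:
{"api": "arm_command", "payload": {"increments": [[0,0,0,0,0,0,-0.6],[0,0,0,0,0,0,-0.6],[0,0,0,0,0,0,-0.6],[0,0,0,0,0,0,-0.6]], "grip_force": 40}}

```text
time_s: 15.48
ee_pos: [477.8, -287.6, 84.1]
tcp_rot: [-0.058, 0.998, -0.001, 0.002]
wrist_force: [-1.0, 1.4, 6.7]
grip_width: 25.5
gripper_force: 44.6
```

Call:
{"api": "arm_command", "payload": {"increments": [[0,0,-2,0,0,0,-0.6],[0,0,-3.5,0,0,0,-0.6],[0,0,-4.5,0,0,0,-0.6],[0,0,-4.5,0,0,0,-0.6],[0,0,-2.5,0,0,0,-0.6]]}}

```text
time_s: 16.1
ee_pos: [476.9, -287.3, 255.1]
tcp_rot: [-0.058, 0.998, -0.001, 0.002]
wrist_force: [-0.0, -0.9, -1.6]
grip_width: 25.1
gripper_force: 43.8
```

```bash
python3 - <<'E'
from h import *
o=monitor.get_obs();print(o["ee_pos"],o["wrist_force"],o["grip_width"])
P=np.load("pics/w4.npz")["P"];L=w2l(P.reshape(-1,3)).reshape(P.shape)
for v in(160,200,250): print(v,[(u,L[v,u].round(0).tolist()) for u in(290,294,297,300,347,352,356,360,372,376,408)])
plan(l2w((3,-13,218)),Rdown(YAW,25),9)
E
```

```text
[ 476.86031423 -287.28006451  255.05235558] [-0.04697747 -0.91274608 -1.56339053] 25.103538865257587
160 [(290, [-60.0, 27.0, 128.0]), (294, [-60.0, 29.0, 127.0]), (297, [-59.0, 30.0, 112.0]), (300, [-59.0, 32.0, 123.0]), (347, [-59.0, 57.0, 122.0]), (352, [-59.0, 60.0, 116.0]), (356, [-60.0, 61.0, 127.0]), (360, [-52.0, 75.0, -0.0]), (372, [-52.0, 85.0, -1.0]), (376, [-53.0, 85.0, 23.0]), (408, [-59.0, 88.0, 124.0])]
200 [(290, [-19.0, 17.0, -0.0]), (294, [-39.0, 29.0, 130.0]), (297, [-37.0, 30.0, 117.0]), (300, [-38.0, 32.0, 122.0]), (347, [-38.0, 57.0, 122.0]), (352, [-38.0, 60.0, 121.0]), (356, [-39.0, 61.0, 127.0]), (360, [-19.0, 76.0, 1.0]), (372, [-20.0, 85.0, 7.0]), (376, [-23.0, 86.0, 29.0]), (408, [-39.0, 89.0, 125.0])]
250 [(290, [25.0, 16.0, 1.0]), (294, [-12.0, 28.0, 127.0]), (297, [-73.0, 43.0, 336.0]), (300, [-3.0, 30.0, 97.0]), (347, [-10.0, 58.0, 120.0]), (352, [-12.0, 60.0, 127.0]), (356, [-12.0, 62.0, 128.0]), (360, [25.0, 77.0, 0.0]), (372, [20.0, 85.0, 17.0]), (376, [14.0, 86.0, 38.0]), (408, [-9.0, 92.0, 118.0])]
[-0.8, 4.44, -0.05, 0.004, -0.048, 0.02]
[-0.71, 4.46, -0.03, 0.004, -0.048, 0.02]
[-0.62, 4.47, -0.02, 0.004, -0.048, 0.02]
[-0.53, 4.48, -0.01, 0.004, -0.048, 0.02]
[-0.44, 4.49, -0.0, 0.004, -0.048, 0.02]
[-0.35, 4.5, -0.0, 0.004, -0.048, 0.02]
[-0.26, 4.51, -0.01, 0.004, -0.048, 0.02]
[-0.17, 4.51, -0.02, 0.004, -0.048, 0.02]
[-0.08, 4.51, -0.03, 0.004, -0.048, 0.02]
```

Call:
{"api": "arm_command", "payload": {"increments": [[-0.9,4.4,-0.1,0.004,-0.048,0.02,-0.6],[-0.8,4.5,-0.1,0.004,-0.048,0.02,-0.6],[-0.7,4.5,0,0.004,-0.048,0.02,-0.6],[-0.6,4.5,0,0.004,-0.048,0.02,-0.6],[-0.4,4.5,0,0.004,-0.048,0.02,-0.6]]}}

```text
time_s: 16.73
ee_pos: [492.6, -59.4, 255.9]
tcp_rot: [-0.007, 0.993, -0.003, 0.121]
wrist_force: [1.1, 0.6, -1.9]
grip_width: 25.8
gripper_force: 43.8
```

Call:
{"api": "arm_command", "payload": {"increments": [[-0.3,4.5,0,0.004,-0.048,0.02,-0.6],[-0.2,4.5,0,0.004,-0.048,0.02,-0.6],[-0.1,4.5,-0.1,0.004,-0.048,0.02,-0.6],[0,4.5,-0.1,0.004,-0.048,0.02,-0.6],[0,0,0,0,0,0,-0.6]]}}

```text
time_s: 17.35
ee_pos: [499.3, 125.8, 257.8]
tcp_rot: [0.026, 0.976, -0.004, 0.215]
wrist_force: [0.0, -0.7, -1.6]
grip_width: 25.8
gripper_force: 43.8
```

Call:
{"api": "arm_command", "payload": {"increments": [[0,0,0,0,0,0,-0.6]]}}

```text
time_s: 17.48
ee_pos: [500.4, 118.6, 258.0]
tcp_rot: [0.032, 0.976, -0.006, 0.215]
wrist_force: [0.4, 0.7, -0.1]
grip_width: 25.5
gripper_force: 43.8
```

```bash
python3 - <<'E'
from h import *
loc(); plan(l2w((3,-13,100)),Rdown(YAW,25),4)
E
```

```text
17.475 [  1.5 -12.7 218.4] F loc [ 0.3  0.7 -0.3] M [-0.04  0.58 -0.07] 25.519383670722178 [-0.002  0.004 -0.001]
[-0.05, -0.01, 2.96, 0.001, -0.001, 0.0]
[-0.05, -0.01, 2.96, 0.001, -0.001, 0.0]
[-0.04, -0.01, 2.96, 0.001, -0.001, 0.0]
[-0.04, -0.01, 2.96, 0.001, -0.001, 0.0]
```

Call:
{"api": "arm_command", "payload": {"increments": [[0,0,3,0,0,0,-0.6],[0,0,4,0,0,0,-0.6],[0,0,3,0,0,0,-0.6],[0,0,2,0,0,0,-0.6],[0.2,0,0.5,0,0,0,-0.6]]}}

```text
time_s: 18.1
ee_pos: [552.0, 113.0, 143.0]
tcp_rot: [0.035, 0.976, -0.007, 0.214]
wrist_force: [0.3, -0.6, -1.0]
grip_width: 25.6
gripper_force: 43.7
```

Call:
{"api": "arm_command", "payload": {"increments": [[0.2,0,0.3,0,0,0,-0.6],[0.1,0,0.2,0,0,0,-0.6],[0,0,0,0,0,0,-0.6]]}}

```text
time_s: 18.48
ee_pos: [551.1, 116.3, 138.8]
tcp_rot: [0.032, 0.976, -0.006, 0.216]
wrist_force: [0.9, 0.3, -1.5]
grip_width: 25.6
gripper_force: 43.8
```

```bash
python3 - <<'E'
from h import *
loc()
E
```

```text
18.475 [ -2.9 -11.6  88.9] F loc [ 0.2  0.4 -1.7] M [ 0.01  0.61 -0.01] 25.643750014070225 [-0.004  0.001 -0.001]
```

Call:
{"api": "arm_command", "payload": {"increments": [[0.1,0,0,0,0,0,-0.6],[0.1,0,0,0,0,0,-0.6],[0,0,0,0,0,0,-0.6]]}}

```text
time_s: 18.85
ee_pos: [549.2, 116.4, 137.5]
tcp_rot: [0.032, 0.976, -0.006, 0.215]
wrist_force: [-0.0, -1.0, -0.8]
grip_width: 25.4
gripper_force: 43.8
```

```bash
python3 - <<'E'
from h import *
loc()
E
```

```text
18.85 [ -5.2 -11.6  88.5] F loc [-0.3 -1.  -0.7] M [0.07 0.6  0.02] 25.366790642526425 [-0.004  0.002 -0.001]
```

Call:
{"api": "arm_command", "payload": {"increments": [[0.1,0,0.2,0,0,0,-0.6],[0.1,0,0.2,0,0,0,-0.6],[0,0,0,0,0,0,-0.6]]}}

```text
time_s: 19.23
ee_pos: [550.0, 116.6, 133.2]
tcp_rot: [0.032, 0.976, -0.005, 0.216]
wrist_force: [1.7, -0.5, -0.9]
grip_width: 25.5
gripper_force: 43.7
```

```bash
python3 - <<'E'
from h import *
loc()
E
```

```text
19.225 [ -6.3 -11.4  84.2] F loc [ 1.2 -0.3 -1.6] M [0.02 0.03 0.03] 25.452687609751923 [-0.004  0.001 -0.001]
```

Call:
{"api": "arm_command", "payload": {"increments": [[0.1,0,0,0,0,0,-0.6],[0,0,0,0,0,0,-0.6]]}}

```text
time_s: 19.48
ee_pos: [549.7, 116.6, 133.3]
tcp_rot: [0.033, 0.976, -0.005, 0.217]
wrist_force: [4.3, -0.5, -1.5]
grip_width: 25.7
gripper_force: 43.5
```

```bash
python3 - <<'E'
from h import *
loc()
E
```

```text
19.475 [ -6.5 -11.4  84.5] F loc [ 3.3 -0.2 -3.2] M [-0.09 -0.57 -0.05] 25.682333447069706 [-0.005 -0.001 -0.   ]
```

Against the rest; lower until the floor takes load.

Call:
{"api": "arm_command", "payload": {"increments": [[0,0,0.2,0,0,0,-0.6],[0,0,0.2,0,0,0,-0.6],[0,0,0,0,0,0,-0.6]]}}

```text
time_s: 19.85
ee_pos: [550.5, 116.8, 131.9]
tcp_rot: [0.033, 0.975, -0.004, 0.218]
wrist_force: [-9.4, -1.2, 21.6]
grip_width: 25.5
gripper_force: 49.4
```

```bash
python3 - <<'E'
from h import *
loc()
E
```

```text
19.85 [ -6.4 -11.1  82.9] F loc [ 0.7 -1.9 23.5] M [0.58 0.07 0.21] 25.51938322334208 [-0.006 -0.003  0.001]
```

Call:
{"api": "arm_command", "payload": {"increments": [[0,0,0.15,0,0,0,-0.6],[0,0,0,0,0,0,-0.6]]}}

```text
time_s: 20.1
ee_pos: [550.6, 116.8, 131.8]
tcp_rot: [0.033, 0.975, -0.004, 0.218]
wrist_force: [-15.7, -2.5, 33.7]
grip_width: 25.8
gripper_force: 51.0
```

```bash
python3 - <<'E'
from h import *
loc()
E
```

```text
20.1 [ -6.4 -11.1  82.7] F loc [ 0.2 -3.5 37.1] M [0.84 0.44 0.36] 25.84799097765705 [-0.007 -0.003  0.001]
```

Call:
{"api": "arm_command", "payload": {"increments": [[0,0,0.1,0,0,0,-0.6],[0,0,0,0,0,0,-0.6]]}}

```text
time_s: 20.35
ee_pos: [550.7, 116.9, 131.7]
tcp_rot: [0.033, 0.975, -0.003, 0.218]
wrist_force: [-21.0, -3.1, 40.9]
grip_width: 25.4
gripper_force: 52.1
```

```bash
python3 - <<'E'
from h import *
loc()
E
```

```text
20.35 [ -6.3 -11.   82.6] F loc [-1.5 -4.5 45.9] M [1.07 0.51 0.54] 25.41604699327453 [-0.008 -0.004  0.001]
```

Call:
{"api": "arm_command", "payload": {"increments": [[0,0,-0.35,0,0,0,-0.6],[0,0,0,0,0,0,-0.6],[0,0,0,0,0,0,-0.6]]}}

```text
time_s: 20.72
ee_pos: [550.4, 116.8, 132.1]
tcp_rot: [0.033, 0.976, -0.005, 0.217]
wrist_force: [-6.2, -1.6, 18.4]
grip_width: 25.5
gripper_force: 49.1
```

```bash
python3 - <<'E'
from h import *
loc()
c=camera_params("wrist");p,d=get_image("wrist");cv2.imwrite("pics/w5.png",p[...,::-1]);P=cloud("wrist",d,c);L=w2l(P.reshape(-1,3)).reshape(P.shape);np.savez("pics/w5.npz",P=P)
for n in("side","top"):
    p,d=get_image(n);cv2.imwrite(f"pics/{n}5.png",p[...,::-1]);np.save(f"pics/{n}5.npy",d)
for name,LL in(("w",L),("s",w2l(cloud("side",np.load("pics/side5.npy")).reshape(-1,3)))):
  l=LL.reshape(-1,3);q=l[(l[:,2]>115)&(l[:,2]<140)&(l[:,1]>-26)&(l[:,1]<4)&(abs(l[:,0])<85)]
  for a in range(-80,80,16):
    k=q[(q[:,0]>=a)&(q[:,0]<a+16)]
    if len(k)>5: print(name,a,len(k),np.percentile(k[:,2],[50,90]).round(1),np.percentile(k[:,1],[5,95]).round(1),k[:,0].min().round())
E
```

```text
20.725 [ -6.4 -11.1  83.1] F loc [ 2.3 -2.  19.2] M [ 0.34 -0.15  0.17] 25.51737303496556 [-0.006 -0.002 -0.   ]
w -80 2435 [128.2 129.3] [-24.9   0. ] -80.0
w -64 6132 [122.  128.7] [-24.1  -0.7] -64.0
w -48 5407 [122.  128.7] [-24.1  -0.6] -48.0
w -32 5233 [122. 129.] [-24.    2.4] -32.0
w -16 4683 [122.  128.7] [-24.    2.1] -16.0
w 0 2454 [121.7 128. ] [-22.7  -0.9] 0.0
s -80 40 [126.2 131.4] [-22.2   2.8] -80.0
s -64 53 [123.2 129.5] [-22.8   3.4] -64.0
s -48 57 [124.9 131.2] [-22.9   3.6] -48.0
s -32 6 [127.7 129. ] [-4.4  2.9] -31.0
s 0 41 [124. 129.] [-23.2   2.9] 5.0
s 16 58 [123.6 128.8] [-23.2   2.5] 16.0
s 32 60 [123.5 129.1] [-23.3   3.4] 32.0
s 48 40 [124.5 130.3] [-22.6   3.7] 48.0
s 64 7 [128.8 130.5] [-18.6   0.2] 64.0
```

View pics/w5.png

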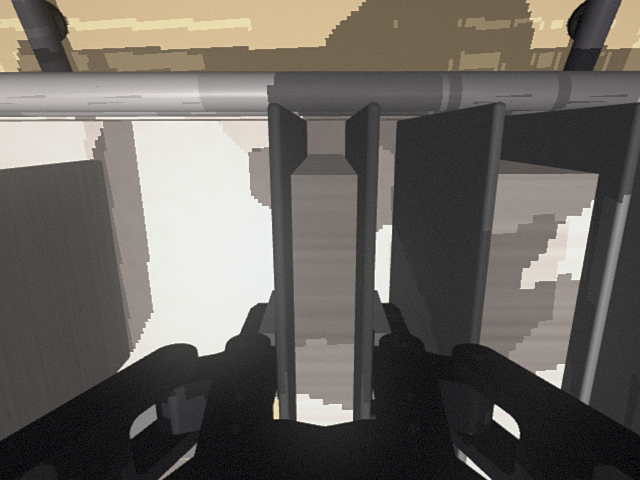

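Call:
{"api": "arm_command", "payload": {"increments": [[-0.1,0,-0.6,0,0,0,-0.6],[-0.2,-0.5,-0.3,0,0,0,-0.6],[0,-1.3,0,0,0,0,-0.6],[0,-1,0,0,0,0,-0.6],[0,0,0,0,0,0,-0.6]]}}

```text
time_s: 21.5
ee_pos: [545.8, 86.4, 138.5]
tcp_rot: [0.033, 0.976, -0.007, 0.214]
wrist_force: [1.9, -0.2, -1.0]
grip_width: 25.1
gripper_force: 43.8
```

```bash
python3 - <<'E'
from h import *
loc()
c=camera_params("wrist");p,d=get_image("wrist");P=cloud("wrist",d,c);np.savez("pics/w6.npz",P=P)
l=w2l(P.reshape(-1,3))
for a in range(-80,80,16):
    k=l[(l[:,2]>115)&(l[:,2]<140)&(l[:,1]>10)&(l[:,1]<75)&(l[:,0]>=a)&(l[:,0]<a+16)]
    if len(k)>5: print(a,len(k),np.percentile(k[:,2],[50,90]).round(1),np.percentile(k[:,1],[2,98]).round(1))
k=l[(l[:,2]>115)&(l[:,2]<135)&(l[:,1]>20)&(l[:,1]<70)];print(k[:,0].min(),np.percentile(k[:,0],.3))
k=l[(l[:,2]>115)&(l[:,2]<145)&(l[:,1]>-60)&(l[:,1]<-15)];print(k[:,0].min(),np.percentile(k[:,0],.3))
E
```

```text
21.5 [ -6.  -41.7  90. ] F loc [ 1.3 -0.1 -1.7] M [-0.32  0.06 -0.07] 25.0973711953091 [-0.001  0.004  0.001]
-80 2555 [124.4 128.3] [26.1 29.4]
-64 4533 [121.5 127.8] [26.3 45.3]
-48 4664 [121.4 127.6] [26.3 48.2]
-32 4732 [121.4 127.4] [26.4 51.4]
-16 4732 [121.3 127.3] [26.4 54.4]
0 2791 [121.2 121.9] [26.9 57.9]
16 288 [121.  121.7] [51.3 60.6]
-80.53009964183795 -79.97616202336259
-79.80217024646892 -78.94339041469846
```

Call:
{"api": "arm_command", "payload": {"increments": [[0,0.1,0.3,0,0,0,-0.6],[0,0,0.3,0,0,0,-0.6],[0,0,0,0,0,0,-0.6]]}}

```text
time_s: 21.92
ee_pos: [548.7, 89.8, 133.0]
tcp_rot: [0.032, 0.976, -0.006, 0.215]
wrist_force: [0.5, 0.8, -1.7]
grip_width: 25.2
gripper_force: 43.7
```

```bash
python3 - <<'E'
from h import *
loc()
E
```

```text
21.925 [ -5.9 -38.2  83.9] F loc [-0.3  0.8 -1.7] M [0.03 0.44 0.  ] 25.244540062785756 [-0.003  0.004 -0.002]
```

Call:
{"api": "arm_command", "payload": {"increments": [[0.1,0,0.2,0,0,0,-0.6],[0,0,0,0,0,0,-0.6]]}}

```text
time_s: 22.18
ee_pos: [549.2, 89.5, 131.4]
tcp_rot: [0.032, 0.976, -0.006, 0.215]
wrist_force: [0.6, 0.1, -2.0]
grip_width: 25.6
gripper_force: 43.6
```

```bash
python3 - <<'E'
from h import *
loc()
E
```

```text
22.175 [ -6.1 -38.4  82.2] F loc [-0.3  0.1 -2. ] M [ 0.04  0.28 -0.02] 25.57107861195844 [-0.004  0.002 -0.001]
```

Hypothesis confirmed: below 83 with no contact here. Continue down.

Call:
{"api": "arm_command", "payload": {"increments": [[0.05,0,0.2,0,0,0,-0.6],[0,0,0,0,0,0,-0.6]]}}

```text
time_s: 22.42
ee_pos: [549.9, 89.4, 129.6]
tcp_rot: [0.032, 0.976, -0.006, 0.216]
wrist_force: [1.1, 0.1, -1.2]
grip_width: 25.3
gripper_force: 43.7
```

```bash
python3 - <<'E'
from h import *
loc()
E
```

```text
22.425 [ -6.2 -38.5  80.2] F loc [ 0.5  0.1 -1.5] M [0.03 0.11 0.02] 25.277314766896453 [-0.004  0.001 -0.001]
```

Call:
{"api": "arm_command", "payload": {"increments": [[0.05,0,0.1,0,0,0,-0.6],[0,0,0,0,0,0,-0.6]]}}

```text
time_s: 22.68
ee_pos: [550.2, 89.4, 128.7]
tcp_rot: [0.032, 0.976, -0.005, 0.216]
wrist_force: [2.6, -1.0, -0.3]
grip_width: 25.3
gripper_force: 43.9
```

```bash
python3 - <<'E'
from h import *
loc()
E
```

```text
22.675 [ -6.4 -38.5  79.3] F loc [ 2.3 -0.8 -1.4] M [-0.04 -0.09  0.08] 25.308952890143054 [-0.004  0.001 -0.001]
```

Call:
{"api": "arm_command", "payload": {"increments": [[0,0,0.1,0,0,0,-0.6],[0,0,0,0,0,0,-0.6]]}}

```text
time_s: 22.92
ee_pos: [550.4, 89.4, 128.0]
tcp_rot: [0.032, 0.976, -0.005, 0.216]
wrist_force: [0.6, -0.3, 3.9]
grip_width: 25.7
gripper_force: 44.1
```

```bash
python3 - <<'E'
from h import *
loc()
E
```

```text
22.925 [ -6.5 -38.4  78.6] F loc [ 2.3 -0.3  3.3] M [-0.04 -0.28  0.  ] 25.720645167168133 [-0.004  0.001 -0.001]
```

Call:
{"api": "arm_command", "payload": {"increments": [[0.05,0,0.05,0,0,0,-0.6],[0,0,0,0,0,0,-0.3],[0,0,0,0,0,0,-0.15],[0,0,0,0,0,0,-0.15],[0,0,0,0,0,0,-0.15]]}}

```text
time_s: 23.55
ee_pos: [549.4, 89.2, 126.5]
tcp_rot: [0.032, 0.976, -0.006, 0.215]
wrist_force: [-0.1, 0.0, -0.1]
grip_width: 36.4
gripper_force: 0.0
```

Call:
{"api": "arm_command", "payload": {"increments": [[0,0,-1,0,0,0,-0.15],[0,0,-2,0,0,0,-0.15],[0,0,-4,0,0,0,-0.15],[0,0,-4,0,0,0,-0.15],[0,0,-1,0,0,0,-0.15]]}}

```text
time_s: 24.18
ee_pos: [499.2, 92.6, 238.4]
tcp_rot: [0.033, 0.976, -0.005, 0.217]
wrist_force: [0.7, 0.4, -0.0]
grip_width: 36.5
gripper_force: 0.0
```

```bash
cat >> h.py <<'E'
def row():
    c=camera_params("wrist");p,d=get_image("wrist");l=w2l(cloud("wrist",d,c).reshape(-1,3));return p,l
E
python3 - <<'E'
from h import *
loc()
p,l=row();cv2.imwrite("pics/w7.png",p[...,::-1]);np.save("pics/w7.npy",l)
m=(l[:,2]>112)&(l[:,2]<140)&(l[:,0]>-82)&(l[:,0]<80)
for a in(-70,-55,-40,-25,-10):
    k=m&(l[:,0]>=a)&(l[:,0]<a+6);ys=np.sort(l[k,1]);br=np.where(np.diff(ys)>5)[0];s=np.r_[0,br+1];e=np.r_[br,len(ys)-1]
    print(a,[(ys[i].round(1),ys[j].round(1)) for i,j in zip(s,e) if j-i>4])
for lo,hi in((-60,-15),(20,70)):
    k=m&(l[:,1]>lo)&(l[:,1]<hi);print(np.percentile(l[k],[.3,50,95],axis=0).round(1))
E
```

```text
24.175 [ -6.3 -38.8 200.4] F loc [ 0.6  0.4 -0.3] M [-0.    0.43 -0.  ] 36.51279133240662 [-0.006 -0.002 -0.   ]
-70 [(np.float64(-52.2), np.float64(-49.3)), (np.float64(-29.4), np.float64(-26.6)), (np.float64(26.4), np.float64(30.2)), (np.float64(59.3), np.float64(62.8)), (np.float64(84.0), np.float64(87.8)), (np.float64(102.7), np.float64(107.0)), (np.float64(112.3), np.float64(117.4))]
-55 [(np.float64(-140.9), np.float64(-130.2)), (np.float64(-52.4), np.float64(-26.4)), (np.float64(26.5), np.float64(62.7)), (np.float64(83.6), np.float64(106.5)), (np.float64(112.6), np.float64(134.7))]
-40 [(np.float64(-140.9), np.float64(-130.7)), (np.float64(-52.1), np.float64(-26.7)), (np.float64(26.5), np.float64(62.7)), (np.float64(84.1), np.float64(106.9)), (np.float64(112.5), np.float64(136.6))]
-25 [(np.float64(-140.7), np.float64(-130.4)), (np.float64(-52.4), np.float64(-26.4)), (np.float64(26.5), np.float64(62.9)), (np.float64(83.9), np.float64(106.8)), (np.float64(111.9), np.float64(141.4))]
-10 [(np.float64(-140.9), np.float64(-130.6)), (np.float64(-52.0), np.float64(-26.9)), (np.float64(26.3), np.float64(62.7)), (np.float64(84.0), np.float64(106.6)), (np.float64(112.6), np.float64(142.7))]
[[-79.2 -52.4 112.4]
 [ -9.6 -39.4 117.5]
 [ 62.3 -27.5 124.6]]
[[-79.7  26.5 112.4]
 [-15.8  45.3 121.4]
 [ 45.2  60.7 128.3]]
```

Call:
{"api": "arm_command", "payload": {"increments": [[0,-2,0,0,0,0,-1],[0,-4,0,0,0,0,-1],[-0.3,-4,0,0,0,0,-1],[-0.3,-3,0,0,0,0,-1],[0,-0.2,0,0,0,0,-1]], "grip_force": 20}}

```text
time_s: 24.85
ee_pos: [495.5, -43.2, 236.7]
tcp_rot: [0.036, 0.976, -0.007, 0.214]
wrist_force: [0.0, -0.2, -0.3]
grip_width: 0.0
gripper_force: 0.0
```

Call:
{"api": "arm_command", "payload": {"increments": [[0,0,0,0,0,0,-1],[0,0,0,0,0,0,-1]]}}

```text
time_s: 25.1
ee_pos: [496.0, -38.0, 237.4]
tcp_rot: [0.031, 0.976, -0.005, 0.215]
wrist_force: [0.1, 0.4, 0.9]
grip_width: 0.4
gripper_force: 0.0
```

```bash
python3 - <<'E'
from h import *
loc();plan(l2w((0,-168,97)),Rdown(YAW,25),4)
E
```

```text
25.1 [  -1.5 -169.3  197. ] F loc [0.4 0.4 0.8] M [0.01 0.39 0.01] 0.3648226225020716 [-0.005  0.003 -0.004]
[-0.05, 0.02, 2.5, 0.001, -0.001, 0.001]
[-0.04, 0.02, 2.5, 0.001, -0.001, 0.001]
[-0.04, 0.03, 2.5, 0.001, -0.001, 0.001]
[-0.04, 0.03, 2.5, 0.001, -0.001, 0.001]
```

Call:
{"api": "arm_command", "payload": {"increments": [[0,0,2.5,0,0,0,-1],[0,0,3.5,0,0,0,-1],[0,0,3,0,0,0,-1],[0,0,1,0,0,0,-1],[0,0,0,0,0,0,-1]]}}

```text
time_s: 25.72
ee_pos: [538.0, -41.2, 146.8]
tcp_rot: [0.032, 0.976, -0.005, 0.215]
wrist_force: [-0.8, -0.3, -0.0]
grip_width: 0.0
gripper_force: 0.0
```

Call:
{"api": "arm_command", "payload": {"increments": [[0,0.4,0,0,0,0,-1],[0,0.4,0,0,0,0,-1],[0,0.4,0,0,0,0,-1],[0,0.4,0,0,0,0,-1],[0,0.4,0,0,0,0,-1]]}}

```text
time_s: 26.35
ee_pos: [539.3, -23.3, 147.5]
tcp_rot: [0.033, 0.976, -0.006, 0.215]
wrist_force: [-1.2, -2.8, 2.5]
grip_width: -0.1
gripper_force: 1.6
```

```bash
python3 - <<'E'
from h import *
loc()
E
```

```text
26.35 [  -1.3 -151.6   97.7] F loc [ 0.2 -2.9  2.7] M [-0.52  0.47 -0.31] -0.09953029638449498 [-0.002  0.002  0.001]
```

Call:
{"api": "arm_command", "payload": {"increments": [[0,0.7,0,0,0,0,-1],[0,0.7,0,0,0,0,-1],[0,0.7,0,0,0,0,-1],[0,0.7,0,0,0,0,-1],[0,0.7,0,0,0,0,-1]]}}

```text
time_s: 26.98
ee_pos: [541.7, 13.2, 147.2]
tcp_rot: [0.032, 0.976, -0.006, 0.215]
wrist_force: [0.3, -3.3, 2.1]
grip_width: 0.1
gripper_force: 1.7
```

```bash
python3 - <<'E'
from h import *
loc()
E
```

```text
26.975 [  -1.5 -115.1   97.5] F loc [ 1.3 -3.2  1.7] M [-0.63  0.36 -0.29] 0.13994709684678097 [-0.004  0.002 -0.001]
```

Call:
{"api": "arm_command", "payload": {"increments": [[0,0.7,0,0,0,0,-1],[0,0.7,0,0,0,0,-1],[0,0.7,0,0,0,0,-1],[0,0.5,0,0,0,0,-1],[0,0.4,0,0,0,0,-1]]}}

```text
time_s: 27.6
ee_pos: [543.7, 43.0, 147.3]
tcp_rot: [0.032, 0.976, -0.006, 0.215]
wrist_force: [0.2, -3.5, 1.3]
grip_width: -0.3
gripper_force: 1.6
```

```bash
python3 - <<'E'
from h import *
loc()
E
```

```text
27.6 [ -1.5 -85.2  97.6] F loc [ 0.9 -3.5  1. ] M [-0.56  0.28 -0.28] -0.3298983458312409 [-0.004  0.002 -0.001]
```

Call:
{"api": "arm_command", "payload": {"increments": [[0,0.4,0,0,0,0,-1],[0,0.4,0,0,0,0,-1],[0,0.4,0,0,0,0,-1],[0,0.4,0,0,0,0,-1],[0,0.4,0,0,0,0,-1]]}}

```text
time_s: 28.22
ee_pos: [544.9, 62.4, 147.3]
tcp_rot: [0.033, 0.976, -0.006, 0.215]
wrist_force: [0.5, -3.5, 1.3]
grip_width: -0.1
gripper_force: 2.0
```

```bash
python3 - <<'E'
from h import *
loc()
E
```

```text
28.225 [ -1.6 -65.7  97.6] F loc [ 1.2 -3.5  0.8] M [-0.68  0.23 -0.37] -0.1156173500263063 [-0.003  0.002 -0.   ]
```

Call:
{"api": "arm_command", "payload": {"increments": [[0,0.4,0,0,0,0,-1],[0,0.4,0,0,0,0,-1],[0,0.4,0,0,0,0,-1],[0,0.4,0,0,0,0,-1],[0,0.4,0,0,0,0,-1]]}}

```text
time_s: 28.85
ee_pos: [546.3, 82.7, 147.4]
tcp_rot: [0.032, 0.976, -0.006, 0.215]
wrist_force: [1.7, -4.2, -0.7]
grip_width: -0.1
gripper_force: 2.0
```

Call:
{"api": "arm_command", "payload": {"increments": [[0,0.4,0,0,0,0,-1],[0,0.4,0,0,0,0,-1],[0,0.4,0,0,0,0,-1],[0,0.4,0,0,0,0,-1],[0,0.4,0,0,0,0,-1]]}}

```text
time_s: 29.48
ee_pos: [547.5, 102.6, 147.4]
tcp_rot: [0.032, 0.976, -0.006, 0.215]
wrist_force: [2.5, -4.7, -2.3]
grip_width: -0.2
gripper_force: 2.1
```

```bash
cat >> h.py <<'E'
def gaps():
    p,l=row();m=(l[:,2]>112)&(l[:,2]<140)&(l[:,0]>-82)&(l[:,0]<80)
    for a in(-70,-55,-40,-20,0):
        k=m&(l[:,0]>=a)&(l[:,0]<a+6);ys=np.sort(l[k,1]);br=np.where(np.diff(ys)>2)[0];s=np.r_[0,br+1];e=np.r_[br,len(ys)-1]
        print(a,[(float(ys[i].round(1)),float(ys[j].round(1))) for i,j in zip(s,e) if j-i>4])
    return p,l
E
python3 - <<'E'
from h import *
loc();p,l=gaps();cv2.imwrite("pics/w8.png",p[...,::-1])
E
```

```text
29.475 [ -1.7 -25.5  97.8] F loc [ 1.6 -4.6 -3.3] M [-0.76  0.19 -0.43] -0.21927084383873097 [-0.003  0.002 -0.001]
-70 [(-3.3, 0.1), (19.3, 23.2), (26.2, 30.0), (58.1, 61.1)]
-55 [(-13.1, 23.2), (26.1, 30.1), (32.5, 63.1)]
-40 [(-13.0, 23.1), (26.0, 30.4), (32.7, 62.9)]
-20 [(-39.7, -29.4), (-23.6, 23.1), (26.2, 30.4), (32.6, 63.1)]
0 [(-28.1, -24.9), (-8.4, -1.4), (1.8, 4.3), (7.6, 23.1), (26.2, 30.1), (32.6, 63.2), (83.6, 85.5)]
```

Call:
{"api": "arm_command", "payload": {"increments": [[0,0.4,0,0,0,0,-1],[0,0.4,0,0,0,0,-1],[0,0.4,0,0,0,0,-1],[0,0.4,0,0,0,0,-1],[0,0.4,0,0,0,0,-1]]}}

```text
time_s: 30.15
ee_pos: [548.6, 121.3, 147.4]
tcp_rot: [0.033, 0.976, -0.006, 0.215]
wrist_force: [2.2, -5.9, -2.6]
grip_width: 0.1
gripper_force: 2.8
```

Call:
{"api": "arm_command", "payload": {"increments": [[0,0.3,0,0,0,0,-1],[0,0.3,0,0,0,0,-1],[0,0.3,0,0,0,0,-1]]}}

```text
time_s: 30.52
ee_pos: [549.2, 130.0, 147.4]
tcp_rot: [0.033, 0.976, -0.007, 0.215]
wrist_force: [2.4, -6.5, -1.7]
grip_width: 0.3
gripper_force: 3.3
```

```bash
python3 - <<'E'
from h import *
loc();p,l=gaps();cv2.imwrite("pics/w9.png",p[...,::-1])
E
```

```text
30.525 [-1.8  1.9 97.9] F loc [ 1.8 -6.3 -2.8] M [-1.26  0.12 -0.52] 0.3084900268903678 [-0.001  0.003  0.001]
-70 [(24.2, 27.5), (46.9, 53.9), (82.0, 86.9)]
-55 [(14.3, 53.6), (55.8, 86.6), (94.1, 98.6)]
-40 [(14.3, 53.6), (56.0, 86.7), (93.8, 101.7)]
-20 [(-12.2, -1.6), (2.5, 53.6), (56.0, 86.7), (93.5, 106.7)]
0 [(-0.6, 2.6), (19.0, 26.3), (38.1, 53.6), (55.9, 87.0), (93.7, 107.0)]
```

Call:
{"api": "arm_command", "payload": {"increments": [[0,0.2,0,0,0,0,-1],[0,0.2,0,0,0,0,-1],[0,0.2,0,0,0,0,-1],[0,0.2,0,0,0,0,-1]]}}

```text
time_s: 31.08
ee_pos: [549.6, 136.4, 147.4]
tcp_rot: [0.034, 0.976, -0.007, 0.215]
wrist_force: [2.1, -8.6, -0.1]
grip_width: 0.2
gripper_force: 4.4
```

```bash
python3 - <<'E'
from h import *
loc()
E
```

```text
31.075 [-1.9  8.4 97.9] F loc [ 2.4 -8.4 -1.3] M [-1.72  0.11 -0.73] 0.22937749757553677 [0.001 0.003 0.002]
```

Call:
{"api": "arm_command", "payload": {"increments": [[0,0.1,0,0,0,0,-1],[0,0.1,0,0,0,0,-1],[0,0.1,0,0,0,0,-1]]}}

```text
time_s: 31.45
ee_pos: [549.5, 136.6, 147.4]
tcp_rot: [0.036, 0.976, -0.009, 0.214]
wrist_force: [1.3, -13.2, 0.7]
grip_width: 0.2
gripper_force: 6.6
```

```bash
python3 - <<'E'
from h import *
loc()
E
```

```text
31.45 [-1.9  8.6 97.9] F loc [  2.2 -13.1  -0.3] M [-2.42  0.04 -1.14] 0.19637872970700873 [0.004 0.004 0.005]
```

Call:
{"api": "arm_command", "payload": {"increments": [[0,0.1,0,0,0,0,-1],[0,0.1,0,0,0,0,-1]]}}

```text
time_s: 31.7
ee_pos: [549.5, 136.7, 147.4]
tcp_rot: [0.037, 0.976, -0.01, 0.214]
wrist_force: [1.2, -15.7, 2.3]
grip_width: -0.1
gripper_force: 8.0
```

```bash
python3 - <<'E'
from h import *
loc()
E
```

```text
31.7 [-2.   8.6 97.9] F loc [  3.1 -15.6   1.1] M [-3.   -0.02 -1.42] -0.08205708383224927 [0.007 0.005 0.006]
```

```bash
python3 - <<'E'
from h import *
p,l=gaps();cv2.imwrite("pics/w10.png",p[...,::-1])
p,d=get_image("top");cv2.imwrite("pics/t10.png",p[...,::-1]);np.save("pics/t10.npy",d)
l=w2l(cloud("top",d).reshape(-1,3));k=(l[:,2]>112)&(l[:,2]<135)&(abs(l[:,0])<82);h,e=np.histogram(l[k,1],np.arange(0,170,3));print([(int(a),int(b)) for a,b in zip(e,h)])
E
```

```text
-70 [(30.7, 34.1), (53.5, 60.2), (88.5, 96.3)]
-55 [(20.9, 60.3), (62.3, 96.9), (100.1, 105.2)]
-40 [(21.0, 60.1), (62.3, 93.2), (100.3, 108.0)]
-20 [(-4.8, 8.0), (10.7, 60.0), (62.6, 93.6), (100.4, 113.5)]
0 [(6.4, 9.6), (25.7, 33.2), (35.6, 39.9), (44.1, 60.3), (62.6, 96.4), (100.1, 113.3)]
[(0, 0), (3, 0), (6, 0), (9, 0), (12, 0), (15, 0), (18, 0), (21, 13), (24, 22), (27, 27), (30, 26), (33, 22), (36, 20), (39, 20), (42, 24), (45, 26), (48, 22), (51, 27), (54, 35), (57, 43), (60, 19), (63, 32), (66, 29), (69, 37), (72, 31), (75, 32), (78, 39), (81, 49), (84, 48), (87, 43), (90, 76), (93, 39), (96, 35), (99, 43), (102, 47), (105, 47), (108, 46), (111, 55), (114, 78), (117, 60), (120, 53), (123, 58), (126, 68), (129, 63), (132, 67), (135, 61), (138, 65), (141, 93), (144, 70), (147, 51), (150, 75), (153, 81), (156, 6), (159, 0), (162, 0), (165, 0)]
```

Call:
{"api": "arm_command", "payload": {"increments": [[0,0.1,0,0,0,0,-1],[0,0.1,0,0,0,0,-1]]}}

```text
time_s: 32.05
ee_pos: [549.4, 136.7, 147.4]
tcp_rot: [0.038, 0.976, -0.011, 0.213]
wrist_force: [0.4, -17.8, 3.6]
grip_width: -0.3
gripper_force: 9.5
```

```bash
python3 - <<'E'
from h import *
loc()
E
```

```text
32.05 [-2.1  8.7 98. ] F loc [  3.  -17.8   2.6] M [-3.4   0.02 -1.61] -0.25110443929620707 [0.01  0.006 0.008]
```

```bash
python3 - <<'E'
from h import *
L=w2l(np.load("pics/w1.npz")["P"].reshape(-1,3)).reshape(480,640,3)
for v in(220,250,280,320): print(v,[(u,*L[v,u].round(1).tolist()) for u in range(520,546,2)])
E
```

```text
220 [(520, -43.2, 140.7, 119.9), (522, -42.5, 140.7, 123.1), (524, -41.5, 140.1, 127.4), (526, -41.3, 141.4, 128.2), (528, -41.2, 142.7, 128.6), (530, -43.6, 149.8, 118.3), (532, -43.7, 151.7, 117.8), (534, -43.8, 153.5, 117.5), (536, -78.1, 234.2, -28.4), (538, -78.4, 237.3, -29.5), (540, -78.6, 240.1, -30.4), (542, -78.3, 242.0, -29.5), (544, -77.9, 243.3, -27.4)]
250 [(520, -18.1, 137.9, 121.3), (522, -18.4, 140.4, 119.5), (524, -18.0, 141.0, 121.6), (526, -17.3, 140.3, 126.1), (528, -17.1, 141.2, 127.4), (530, -17.0, 142.4, 128.1), (532, -18.4, 148.7, 119.1), (534, -18.5, 150.8, 118.3), (536, -18.4, 152.0, 119.0), (538, -18.6, 154.4, 117.7), (540, -44.3, 244.8, -45.2), (542, -44.2, 247.1, -45.0), (544, -44.3, 250.0, -45.7)]
280 [(520, 6.2, 135.5, 122.0), (522, 6.1, 137.6, 121.0), (524, 6.2, 138.7, 121.9), (526, 6.2, 140.5, 121.6), (528, 6.3, 141.1, 123.5), (530, 6.5, 141.4, 125.9), (532, 6.7, 142.1, 127.8), (534, 6.7, 143.7, 127.6), (536, 5.9, 150.1, 118.4), (538, 5.9, 151.6, 118.6), (540, 6.0, 152.6, 119.7), (542, -8.8, 252.8, -61.7), (544, -8.9, 255.6, -62.3)]
320 [(520, 37.4, 133.2, 121.3), (522, 37.5, 135.0, 120.8), (524, 37.4, 136.1, 121.8), (526, 37.4, 137.6, 121.9), (528, 37.5, 139.6, 121.0), (530, 37.4, 140.9, 121.6), (532, 37.4, 141.0, 124.5), (534, 37.4, 141.0, 127.4), (536, 37.3, 141.9, 128.8), (538, 37.5, 148.2, 119.6), (540, 37.5, 150.9, 117.4), (542, 37.5, 152.5, 117.4), (544, 37.5, 153.4, 118.7)]
```

Call:
{"api": "arm_command", "payload": {"increments": [[0,0.2,0,0,0,0,-1],[0,0.2,0,0,0,0,-1],[0,0,0,0,0,0,-1]]}}

```text
time_s: 32.42
ee_pos: [549.3, 136.7, 147.4]
tcp_rot: [0.041, 0.976, -0.013, 0.213]
wrist_force: [-0.3, -23.1, 6.1]
grip_width: 0.2
gripper_force: 11.8
```

```bash
python3 - <<'E'
from h import *
loc()
E
```

```text
32.425 [-2.1  8.7 98. ] F loc [  3.7 -23.    5. ] M [-4.34  0.03 -2.02] 0.1599176385746364 [0.015 0.007 0.012]
```

Call:
{"api": "arm_command", "payload": {"increments": [[0,-0.6,0,0,0,0,-1],[0,-0.8,0,0,0,0,-1],[0,-1,0,0,0,0,-1],[0,-1,0,0,0,0,-1],[0,0,0,0,0,0,-1]]}}

```text
time_s: 33.05
ee_pos: [548.3, 116.1, 147.6]
tcp_rot: [0.033, 0.976, -0.006, 0.215]
wrist_force: [-0.1, -0.7, -0.5]
grip_width: 0.1
gripper_force: 0.0
```

Call:
{"api": "arm_command", "payload": {"increments": [[0,0,-3,0,0,0,-1],[0,0,-4,0,0,0,-1],[0,0,-4,0,0,0,-1],[0,0,-2,0,0,0,-1],[0,0,0,0,0,0,-1]]}}

```text
time_s: 33.67
ee_pos: [494.2, 121.0, 266.9]
tcp_rot: [0.032, 0.976, -0.004, 0.217]
wrist_force: [0.2, 0.1, 0.5]
grip_width: 0.2
gripper_force: 0.0
```

```bash
python3 - <<'E'
from h import *
loc();p,l=gaps();np.save("pics/w11.npy",l);cv2.imwrite("pics/w11.png",p[...,::-1])
m=(l[:,2]>112)&(l[:,2]<140)&(l[:,0]>-90)&(l[:,0]<80)
for n,lo,hi in(("slim",33,55),("wide",59,91),("b",96,114),("a",118,143)):
    k=m&(l[:,1]>lo)&(l[:,1]<hi);print(n,np.percentile(l[k],[.3,50,97],axis=0).round(1).tolist())
E
```

```text
33.675 [ -0.5 -10.8 229.1] F loc [0.3 0.1 0.4] M [0.05 0.42 0.01] 0.15984953720455444 [-0.007 -0.001 -0.002]
-70 [(30.9, 34.1), (53.7, 60.0), (89.4, 96.3), (111.1, 118.4), (140.9, 145.0), (150.6, 155.0)]
-55 [(21.0, 60.0), (62.1, 96.1), (98.4, 118.1), (120.8, 144.9), (150.7, 155.2)]
-40 [(21.0, 96.0), (99.0, 118.5), (121.3, 145.2), (150.2, 154.8)]
-20 [(21.1, 95.9), (98.6, 118.0), (121.4, 145.2), (150.0, 154.7)]
0 [(21.1, 96.1), (98.8, 117.9), (120.9, 145.4), (150.9, 154.7)]
slim [[-79.0, 33.1, 112.2], [-8.9, 45.8, 117.3], [62.5, 54.6, 124.4]]
wide [[-79.0, 59.1, 112.8], [-7.2, 78.1, 121.3], [66.5, 90.6, 128.3]]
b [[-79.7, 96.2, 112.4], [-11.0, 108.8, 117.6], [62.4, 113.5, 124.7]]
a [[-79.7, 118.3, 112.5], [-8.9, 135.2, 121.5], [66.4, 142.7, 128.3]]
```

View pics/w11.png

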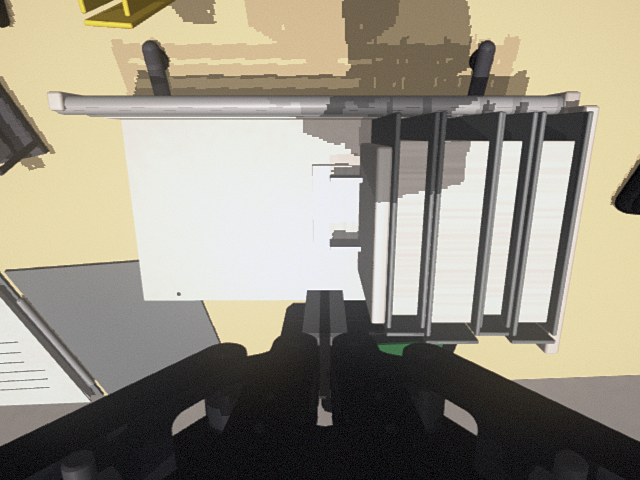

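```bash
python3 - <<'E'
from cell import env
print(env.sign_off())
E
```

```text
the job is handed in; nothing more can be done
None
```

Both binders are filed spines outward against the back rest, the row is packed tight to the end wall (stop pressed to about 23 N, then released), and the job was handed in at about 34 s. One risk: on the first try at the slim binder the wrist force reached about 46 N, probably from a finger knuckle resting on the wide binder's top. That could count against the 40 N limit, but the wide binder had not shifted.

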